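# Roll the sample tubes through the label reader

### The arm

A 6-joint arm with a two-finger parallel gripper is mounted at the origin on the work surface. World frame = base frame: x ahead of the robot, y to its left, z up, the work surface at z = 0. Lengths are in m, angles in rad, forces in N, time in s.
With the tool pointing down it reaches from about 0.25 to 0.725 m from the base axis. Payload 4 kg.
Tool frame: the origin (TCP) lies on the centre line of the jaws, within the pads' length; the fingertips stand 17 mm ahead of it and the grasp point (between the pads) lies 2 mm behind it; z points along the fingers, y is the line along which they close (so a half turn about z gives the same grasp; the last joint's range is limited). The gripper opens to 85 mm and grips with 20 to 120 N. Pads are 22 mm wide; open, the fingers measure 114 mm over their backs; the gripper's body (76 mm by 85 mm) begins 54 mm behind the grasp point. The pads swing forward as they close: fully open they stand 13 mm farther back than shut.
Start: joints at [-1.263, 0.241, 0.005, 1.335, 0, 1.571], TCP at [0.151, -0.477, 0.248] pointing down, gripper open.
Joint ranges: [-2.72, 2.72], [-1.05, 1.87], [-1.09, 1.28], [-1.99, 2.15], [-1.42, 1.44], [-3.14, 3.14]. Speed limits (rad/s): [2.79, 2.79, 3.14, 3.14, 3.14, 3.14].

### API

Orientations are given as a unit quaternion [x, y, z, w].
In Python, from workcell import bot, camera, get_calibration gives the robot as it stands.
- The arm moves only by the tool apply_moves, never from a script. Its argument "steps" is a list of rows, each a list of 3 entries, a list of its own where there are three numbers: the shift along the tool's x, y, z as a fraction of full scale, then the turn, a rotation vector about the tool's x, y, z as a fraction of full scale, then the opening, from 0 (shut) to 1 (fully open). A call has exactly 8 rows; each row shifts and turns the commanded pose from where the row before left it, along the tool's axes as they then stand; what a row does not reach is not made up. Full scale, the value 1, is 20 cm for a shift and pi rad for a turn. A row lasts 1/12 s, in which the tool goes at most 41.7 mm and 7.16 degrees, less where a joint would pass 70% of its speed; a pose out of reach is approached as far as the arm can. A call with a number of a shift or a turn outside -1 to 1 is refused whole. A call with a gripper value outside its range is refused whole. The fingers move at their own pace and stop on an object; the grip force is fixed at half the most. Time passes only in rows, so rows that do not move let the fingers close, or fill a call up. It gives the time, the measured TCP pose, the force, the opening and the grip force at its end, in the units of the state.
- bot.get_obs(): the state, without advancing time (a new reading comes with each control period).
- camera(name): name is "scene" or "top"; returns (picture, depth): 384x512x3 uint8, red, green, blue; 384x512 float32, m along the optical axis (not along the pixel's ray), 0 where there is no reading.
- get_calibration(name): a dict with "fov_y" (degrees; the focal length in pixels is half the picture's height over the tangent of half this angle, whatever the lens; pixels are square), "cx", "cy" (the principal point, pixels), "dist_coeffs" ([k1, k2, p1, p2, k3] as OpenCV has them; the pictures are not rectified), "rvec" (rotation vector, rad) and "tvec" (3), from world to camera coordinates, as OpenCV has them. Camera axes: x right, y down, z forward; pixel columns grow to the right and rows downward; lengths in m; the calibration is good to about 2 mm. A picture is of the moment at which its call begins. get_calibration takes no time and is no camera call.
- bot.job_done(): hands the job in; it is judged then, once.
The state is a dict: "clock": time; "joint_pos": joint angles; "joint_vel": joint speeds; "tau": joint torques, N m; "eef_pos": TCP position; "tool_rot": TCP orientation; "ft_force": force on the tool from outside, world axes, zero at the start; "ft_torque": the same for the moment, N m; "grip_width": finger opening in m; "grasp_force": force on a finger pad.
Only numpy, scipy, OpenCV 4.12 (cv2) and the standard library are available. Lean on these libraries where they do the work, as an engineer would, in place of code of your own. Each camera call takes 0.05 s, during which the arm holds its last target. There are 200 camera calls.

### The job

Slide the reader's clear guard door fully open, lay every sample tube that is on the white mat across the infeed track, and with the blue-bladed pusher gently roll them, one at a time and without dragging them, through the doorway and under the scan head until they are queued up against the orange end stop and each other; no finger may touch a tube inside the reader. Then hang the pusher back on its rest and slide the door fully shut, without disturbing the other things on the bench.

Things in the scene. Friction and masses are not known exactly. Their poses are not given: they have to be found in the camera images.
- reader: Fixed tube label reader with a level track. Origin on the table under the track's centre line, in the doorway plane; z up, y along the track in the rolling direction (into the reader), x across it to the white cabinet (x 75 to 217, y 10 to 190, 122 mm high). Grey deck 30 mm above the table from y = -244 to +160 mm; guide lips along both sides, 118 mm apart, 10 mm above the deck.
- infeed (a point): Middle of the infeed, on the deck: y = -132 mm, z = 30 mm of the reader. The infeed, y = -244 to -20 mm, is open above and is loaded from above.
- stop_face (a point): Foot of the orange end stop's face at rest, on the deck: y = 160 mm, z = 30 mm of the reader. The stop is a sprung buffer as wide as the track and 34 mm higher than the deck; it gives way up to 12 mm at 0.4 N per mm and comes back when let go.
- scan_head (a point): Top middle of the black scan head (26 mm wide along y, y = 38 mm, z = 140 mm of the reader) on the clear hood. The hood covers the track from y = 0 to 195 mm: side walls at x = -72 and +72 mm, roof and doorway header 118 mm above the table underneath (88 mm above the deck), roof top 122, header top 134 mm.
- door (a joint): The guard door's slide (m): 0 shut, 0.14 fully open; may start slightly ajar. A hanging clear panel 140 mm wide and 5 mm thick, at y = -11 to -6 mm of the reader, lower edge 12 mm above the deck; it opens along the reader's +x and stays where it is left (friction about 1.2 N).
- door_handle (a point): Centre of the door's red handle, a post 18 mm along x, 14 mm along y and 31 mm high, to be pinched from above: at x = -56 mm + the door's joint value, y = -10 mm, z = 156.5 mm of the reader. It stands on the door's white top edge, which is 141 mm above the table; its top is at 172 mm.
- tube_a: Sample tube, a plain cylinder 34 mm across and 110 mm long, about 60 g, white, paper label, green cap at +x. Origin: middle of its axis; x is its axis; any roll. Two or three of the three tubes are present, lying at first on a fixed white mat (130 x 270 x 3 mm), roughly parallel to the mat's short side. They roll, but rolling friction stops them within a few cm.
- tube_b: A second tube, just like tube_a.
- tube_c: A third tube, just like tube_a.
- pusher: Pusher, 220 g: aluminium bar 14 mm wide, 18 high along its y, from -110 to +190 mm; z up. Origin: middle of the blue grip (18 mm wide in x, 24 high, 60 long), near the centre of mass; grip it there from above. Steel counterweight, 24 mm cube, at y = -110. Blue blade at the +y end, 90 mm wide, 6 thick, hanging down: front face y = 190, lower edge 62 mm below the bar's axis.
- blade_face (a point): Point on the front face of the pusher's blade, in its middle: y = 190 mm, z = -45 mm of the pusher.
- rest: Rest for the pusher, loose but heavy (1 kg): two white forks on a steel base 90 x 170 x 8 mm, the base's middle at y = -40 mm; z up. The bar lies along its y axis, blade to +y, in two forks at y = -95 and +15 mm, each 12 mm thick in y. The forks' saddles are 66 mm above the table; the slots are 17 mm wide at the bottom, 24 mm at the prong tops 98 mm above the table.
- rest_seat (a point): Where the pusher's origin is when it lies on its rest: y = -40 mm, z = 75 mm of the rest, midway between the forks. It may lie up to 20 mm off along y.
- reagent: Bystander: white reagent bottle, 72 mm across, 145 mm high; origin under its middle. Leave alone.
- water: Bystander: clear bottle with a green cap, 64 mm across, 140 mm high; origin under its middle. Leave alone.
- amber: Bystander: amber jar, 60 mm across, 100 mm high; origin under its middle. Leave alone.
- tipbox: Bystander: blue pipette-tip box, 85 x 120 x 55 mm; origin under its middle. Leave alone.
- beaker: Bystander: clear beaker, 70 mm across, 80 mm high; origin under its middle. Leave alone.
- standard: Bystander: small white jar with a red lid, 40 mm across, 50 mm high; origin under its middle. Leave alone.
- rack: Bystander: white rack full of capped tubes, 90 x 200 mm, 115 mm high; origin under its middle. Leave alone.
Not all that is in view belongs to the job. Leave any brown look-alike of the rest alone. What is shaped like the tube_c but yellow is not meant.

How it is judged:
On the way, in this order (a step that is already met when the one before it is completed fails the run):
1. the guard door is slid fully open (value of joint door above 0.13 m), for 0.2 s.
2. all tubes lie queued on the track inside the reader, against the end stop and each other (x of tube_a in the frame of reader between -0.03 and 0.03 m and y of tube_a in the frame of reader between 0.06 and 0.165 m and z of tube_a in the frame of reader between 0.03 and 0.06 m and angle between the x axis of each of tube_a, tube_b, tube_c and the x axis of reader, either way round below 0.2 rad and (y of tube_a in the frame of reader above 0.134 m or distance between tube_a and tube_b below 0.044 m or distance between tube_a and tube_c below 0.044 m) and x of tube_b in the frame of reader between -0.03 and 0.03 m and y of tube_b in the frame of reader between 0.06 and 0.165 m and z of tube_b in the frame of reader between 0.03 and 0.06 m and (y of tube_b in the frame of reader above 0.134 m or distance between tube_b and tube_a below 0.044 m or distance between tube_b and tube_c below 0.044 m) and x of tube_c in the frame of reader between -0.03 and 0.03 m and y of tube_c in the frame of reader between 0.06 and 0.165 m and z of tube_c in the frame of reader between 0.03 and 0.06 m and (y of tube_c in the frame of reader above 0.134 m or distance between tube_c and tube_a below 0.044 m or distance between tube_c and tube_b below 0.044 m) and y of any of tube_a, tube_b, tube_c in the frame of reader above 0.134 m), for 0.2 s.
At the end, for the whole second after the job is handed in: Every present tube lies still on the deck in the reader, across the track (0.2 rad), the foremost within 9 mm of the end stop, the others within 10 mm of a neighbour; the pusher lies still in its rest's forks (25 mm along, 8 mm in height); the door is shut within 6 mm (all of step 2 and linear speed of each of tube_a, tube_b, tube_c, pusher below 0.02 m/s and value of joint door below 0.006 m and horizontal distance between pusher and rest_seat below 0.025 m and z of pusher in the frame of rest_seat between -0.008 and 0.008 m and angle between the y axis of pusher and the y axis of rest, either way round below 0.12 rad and angle between pusher's own z axis and vertical below 0.25 rad); the robot touches nothing.
It fails at once if a tube inside the reader (past the door line) is touched by the fingers ((x of tube_a in the frame of reader between -0.065 and 0.065 m and y of tube_a in the frame of reader between 0 and 0.18 m and z of tube_a in the frame of reader below 0.1 m and contact force between the fingers and tube_a above 0.3 N) or (x of tube_b in the frame of reader between -0.065 and 0.065 m and y of tube_b in the frame of reader between 0 and 0.18 m and z of tube_b in the frame of reader below 0.1 m and contact force between the fingers and tube_b above 0.3 N) or (x of tube_c in the frame of reader between -0.065 and 0.065 m and y of tube_c in the frame of reader between 0 and 0.18 m and z of tube_c in the frame of reader below 0.1 m and contact force between the fingers and tube_c above 0.3 N)).
It fails at once if a tube is dragged by the pusher without rolling: in the scan zone (first 60 mm inside the door line), pushed on at over 60 mm/s while turning slower than 0.8 rad/s ((x of tube_a in the frame of reader between -0.065 and 0.065 m and y of tube_a in the frame of reader between 0 and 0.06 m and contact force between pusher and tube_a above 0.05 N and linear speed of tube_a above 0.06 m/s and angular speed of tube_a below 0.8 rad/s) or (x of tube_b in the frame of reader between -0.065 and 0.065 m and y of tube_b in the frame of reader between 0 and 0.06 m and contact force between pusher and tube_b above 0.05 N and linear speed of tube_b above 0.06 m/s and angular speed of tube_b below 0.8 rad/s) or (x of tube_c in the frame of reader between -0.065 and 0.065 m and y of tube_c in the frame of reader between 0 and 0.06 m and contact force between pusher and tube_c above 0.05 N and linear speed of tube_c above 0.06 m/s and angular speed of tube_c below 0.8 rad/s)).
It fails at once if two tubes go in together: a tube is pushed through the doorway (first 30 mm inside the door line) with another one against it (centres within 38 mm) ((contact force between pusher and tube_a above 0.05 N and x of tube_a in the frame of reader between -0.065 and 0.065 m and y of tube_a in the frame of reader between 0 and 0.03 m and linear speed of tube_a above 0.02 m/s and (distance between tube_a and tube_b below 0.038 m or distance between tube_a and tube_c below 0.038 m)) or (contact force between pusher and tube_b above 0.05 N and x of tube_b in the frame of reader between -0.065 and 0.065 m and y of tube_b in the frame of reader between 0 and 0.03 m and linear speed of tube_b above 0.02 m/s and (distance between tube_b and tube_a below 0.038 m or distance between tube_b and tube_c below 0.038 m)) or (contact force between pusher and tube_c above 0.05 N and x of tube_c in the frame of reader between -0.065 and 0.065 m and y of tube_c in the frame of reader between 0 and 0.03 m and linear speed of tube_c above 0.02 m/s and (distance between tube_c and tube_a below 0.038 m or distance between tube_c and tube_b below 0.038 m))).
It fails at once if the pusher presses on a tube with more than 20 N, or drives it along inside the reader faster than 0.25 m/s (contact force between pusher and tube_a above 20 N or contact force between pusher and tube_b above 20 N or contact force between pusher and tube_c above 20 N or (x of tube_a in the frame of reader between -0.065 and 0.065 m and y of tube_a in the frame of reader above 0 m and contact force between pusher and tube_a above 0.05 N and linear speed of tube_a above 0.25 m/s) or (x of tube_b in the frame of reader between -0.065 and 0.065 m and y of tube_b in the frame of reader above 0 m and contact force between pusher and tube_b above 0.05 N and linear speed of tube_b above 0.25 m/s) or (x of tube_c in the frame of reader between -0.065 and 0.065 m and y of tube_c in the frame of reader above 0 m and contact force between pusher and tube_c above 0.05 N and linear speed of tube_c above 0.25 m/s)).
It fails at once if one of the other things on the bench (bottles, jars, tip box, beaker, tube rack) is moved more than 20 mm (distance of any of reagent, water, amber, tipbox, beaker, standard, rack from where it was at the start of the episode above 0.02 m).
Of tube_a, tube_b, tube_c only 2 to 3 are there at a start; the rules pass over those that are not, and their reading is None.
At some moment in a run one of rest may be knocked a few centimetres aside while the robot is not near it.
Once in a run the grip may slacken for a moment while it holds something.
It also fails if it takes over 210 s, if anything falls off the work surface, if the arm or the gripper's body presses on something with over 40 N, if the wrist force passes 120 N, or if a joint passes its speed limit or range.

## Working session

There is one attempt and no reset: what is moved stays moved. The work goes in short steps, Python scripts to look and compute and a tool call to move; the robot and the scene stay as the last step left them, time stands still between calls to the robot, and variables do not carry over. Pictures are saved under pics/ and viewed, at most 14 in all, crops included, and the job is handed in when it is done.

Besides the shell and the picture viewer there is one more tool, called after "Call:" as name(argument=value, ...), one argument or row to a line, values as JSON. apply_moves: Moves the arm, as the interface text tells. Its arguments: {"type":"object","properties":{"steps":{"type":"array"}},"required":["steps"]}

```bash
ls; mkdir -p pics
cat > h.py <<'E'
import numpy as np, cv2
from workcell import bot, camera, get_calibration
def cal(n):
    c=get_calibration(n); f=192/np.tan(np.radians(c["fov_y"])/2)
    K=np.array([[f,0,c["cx"]],[0,f,c["cy"]],[0,0,1.]])
    R=cv2.Rodrigues(np.array(c["rvec"],float))[0]
    return K,np.array(c["dist_coeffs"],float),R,np.array(c["tvec"],float).ravel()
def ray(n,uv):
    K,D,R,t=cal(n); p=cv2.undistortPoints(np.array(uv,float).reshape(-1,1,2),K,D)[:,0]
    d=np.c_[p,np.ones(len(p))]@R; return -R.T@t,d
def onz(n,uv,z):
    o,d=ray(n,uv); return o+d*((z-o[2])/d[:,2])[:,None]
def proj(n,P):
    K,D,R,t=cal(n); return cv2.projectPoints(np.array(P,float).reshape(-1,3),cv2.Rodrigues(R)[0],t,K,D)[0][:,0]
def cloud(n,dep):
    v,u=np.mgrid[0:384,0:512]; o,d=ray(n,np.c_[u.ravel(),v.ravel()])
    return (o+d*dep.reshape(-1,1)).reshape(384,512,3)
E
python3 - <<'E'
from h import *
for n in("scene","top"):
    p,d=camera(n); cv2.imwrite(f"pics/{n}0.png",p[:,:,::-1]); np.save(f"{n}0.npy",d)
    cv2.imwrite(f"pics/{n}0b.png",cv2.resize(p[:,:,::-1],(800,600),interpolation=cv2.INTER_CUBIC))
    K,D,R,t=cal(n); print(n,K[0,0],D,-R.T@t)
print(bot.get_obs())
E
```

```text
pics
scene 401.1438599600586 [-0.13041091  0.          0.          0.          0.        ] [ 0.97992251 -0.92963872  0.81547654]
top 370.6692613933823 [-0.08221114  0.          0.          0.          0.        ] [ 0.41164121 -0.01180953  1.27762395]
{'clock': 0.1, 'joint_pos': array([-1.26300654e+00,  2.41348189e-01,  3.83247582e-03,  1.33522229e+00,
        9.50184614e-06,  1.57078511e+00]), 'joint_vel': array([ 0.00120682, -0.00071   ,  0.00338901,  0.00074027, -0.00279233,
        0.00187509]), 'tau': array([-9.43435371e-04, -3.73137867e+01,  2.53010023e+01,  1.08497276e-02,
        6.78734909e-05, -5.28939665e-06]), 'eef_pos': array([ 0.15131102, -0.47597317,  0.24748659]), 'tool_rot': array([ 9.88180209e-01,  1.53293613e-01, -1.44118065e-04, -9.60094970e-04]), 'ft_force': array([ 1.16077679,  0.36936863, -0.47908983]), 'ft_torque': array([-0.05951849, -0.00184844, -0.00189169]), 'grasp_force': 0.0, 'grip_width': 0.08531173530343167}
```

View pics/top0b.png

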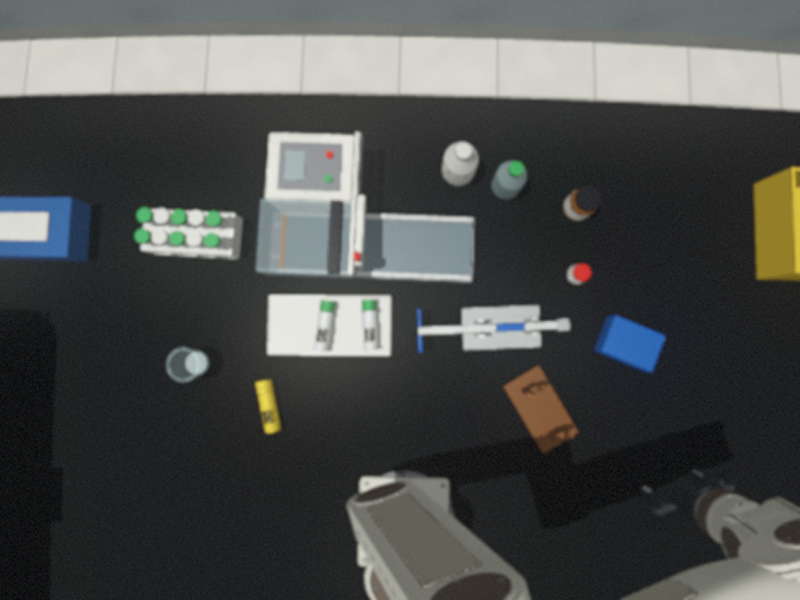

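View pics/scene0b.png

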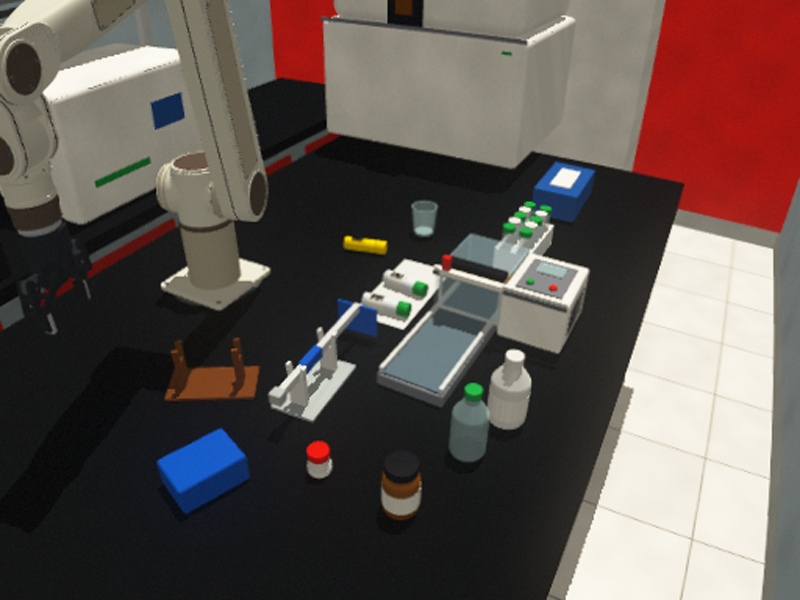

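Two tubes are on the mat, at (325,325) and (370,325) in the enlarged top view. The white rest with the pusher is at (500,327). The brown look-alike at (540,408) and the yellow tube at (267,406) are to be left alone. The red handle is at (358,257). Next I measure.

```bash
cat > m.py <<'E'
from h import *
p,_=camera("top"); d=np.load("top0.npy"); 
X=cloud("top",d); hsv=cv2.cvtColor(p,cv2.COLOR_RGB2HSV); H,S,V=[hsv[...,i].astype(int) for i in range(3)]
def box(u0,v0,u1,v1):
    m=np.zeros((384,512),bool); k=.64; m[int(v0*k):int(v1*k),int(u0*k):int(u1*k)]=1; return m
def rect(n,m):
    q=X[m]; r=cv2.minAreaRect((q[:,:2]*1000).astype(np.float32)); print(n,m.sum(),"c",np.round(r[0],1),"size",np.round(r[1],1),"ang",round(r[2],2),"z med",np.round(np.median(q[:,2])*1000,1), "mean",np.round(q.mean(0)*1000,1))
print("table z",np.median(X[300:310,60:120,2]))
Z=X[...,2]
rect("cabinet",box(255,125,365,210)&(Z>.112)&(Z<.128))
rect("infeed",box(368,200,490,295)&(Z>.015)&(Z<.06))
rect("infeed lips",box(368,200,490,295)&(Z>.034)&(Z<.06))
rect("mat",box(255,285,400,365)&(V>120)&(Z<.012))
for n,b in(("tubeL",box(305,290,345,360)),("tubeR",box(350,290,392,360))):
    rect(n,b&(Z>.02)&(Z<.05)); rect(n+"cap",b&(H>40)&(H<85)&(S>120)&(Z>.01))
    rect(n+"top",b&(Z>.03)&(Z<.05))
rect("grip",box(480,310,540,345)&(H>95)&(H<130)&(S>120)&(Z>.07))
rect("blade",box(405,300,430,360)&(H>95)&(H<130)&(S>100))
rect("bar",box(405,310,580,345)&(Z>.07)&(Z<.1))
rect("base",box(450,295,555,360)&(V>60)&(Z<.02))
rect("forks",box(450,295,555,360)&(Z>.088)&(Z<.12))
rect("handle",box(340,240,380,275)&((H<8)|(H>172))&(S>120))
rect("doortop",box(340,120,380,290)&(Z>.136)&(Z<.16))
rect("red z",box(340,240,380,275)&(Z>.165)&(Z<.19))
q=X[box(368,200,490,295)&(Z>.015)&(Z<.034)]; print("deck z",np.median(q[:,2]),q[:,2].std())
E
python3 m.py
```

```text
table z -0.00023227591907826195
cabinet 2650 c [735.1 203.4] size [200.4 162.3] ang 89.53 z med 119.8 mean [735.6 207.6 119.8]
infeed 2792 c [595.  -22.4] size [233.5 138.9] ang 89.67 z med 30.3 mean [595.2 -22.4  30.9]
infeed lips 471 c [596.6 -19.4] size [226.9 135.1] ang 89.25 z med 38.5 mean [596.5 -18.1  38.4]
mat 2526 c [423.1 176.1] size [135.4 277.4] ang 1.4 z med 2.6 mean [422.1 184.6   2.5]
tubeL 321 c [422.1 182.5] size [ 33.8 110.6] ang 83.18 z med 33.7 mean [421.9 180.9  32.9]
tubeLcap 7 c [462.8 175.1] size [15.   6.5] ang 77.53 z med 34.5 mean [463.1 175.3  34.9]
tubeLtop 243 c [421.6 181.9] size [ 28.7 109.7] ang 83.71 z med 35.1 mean [422.1 182.   34.9]
tubeR 314 c [426.5  83.3] size [108.8  32.1] ang 4.13 z med 33.9 mean [426.4  82.7  33.3]
tubeRcap 14 c [443.5  40. ] size [121.   12.1] ang 64.14 z med 35.9 mean [462.2  79.4 124.3]
tubeRtop 245 c [426.9  83.3] size [108.5  29.1] ang 5.12 z med 34.9 mean [426.4  83.   35. ]
grip 55 c [ 427.8 -211.1] size [ 9.7 49.4] ang 1.26 z med 86.8 mean [ 427.1 -213.3   87.2]
blade 84 c [416.  -26.3] size [96.6 14.4] ang 4.08 z med 47.4 mean [414.5 -24.7  41. ]
bar 551 c [ 427.4 -175.5] size [ 67.6 310.4] ang 1.41 z med 85.1 mean [ 425.6 -178.7   85.2]
base 1238 c [ 426.7 -207.3] size [102.3 230. ] ang 3.87 z med 7.2 mean [ 426.1 -201.9    6.3]
forks 89 c [ 426.7 -188.9] size [ 38.2 196.5] ang 2.89 z med 90.5 mean [ 425.2 -208.8   93.3]
handle 13 c [555.   99.7] size [10.3  8.2] ang 1.32 z med 170.6 mean [554.3 100.1 169.9]
doortop 267 c [672.6 118.5] size [273.8  47.5] ang 1.39 z med 140.3 mean [624.5 111.1 140.4]
red z 24 c [555.2 102.3] size [15.1 10.1] ang 1.87 z med 171.3 mean [554.9 102.2 171.3]
deck z 0.029598566501708445 0.002587415658371767
```

```bash
cat > m2.py <<'E'
from h import *
import sys
d=np.mean([camera("top")[1] for _ in range(3)],0); np.save("dm.npy",d); X=cloud("top",d); Z=X[...,2]
def line(n,m,ax):  # fit other coord vs ax
    q=X[m]*1000; o=1-ax; k=np.polyfit(q[:,ax],q[:,o],1)
    for _ in range(3):
        r=q[:,o]-np.polyval(k,q[:,ax]); g=abs(r)<2*r.std()+.1; q=q[g]; k=np.polyfit(q[:,ax],q[:,o],1)
    a0,a1=np.percentile(q[:,ax],[1,99]); print(n,len(q),"slope",round(k[0],4),"at",np.round([a0,a1],1),"->",np.round(np.polyval(k,[a0,a1]),1),"sd",round(r.std(),1))
def B(x0,x1,y0,y1,z0,z1): return (X[...,0]>x0)&(X[...,0]<x1)&(X[...,1]>y0)&(X[...,1]<y1)&(Z>z0)&(Z<z1)
line("lip-",B(.52,.55,-.12,.08,.036,.05),1)
line("lip+",B(.635,.68,-.12,.08,.036,.05),1)
line("bar",B(.38,.45,-.33,-.04,.078,.1),1)
line("doortop",B(.5,.9,.06,.15,.137,.15),0)
line("tubeL",B(.36,.49,.14,.23,.030,.05),0)
line("tubeR",B(.36,.49,.04,.13,.030,.05),0)
def edge(n,m,ax,lo,hi,step=4):
    # extents
    q=X[m]*1000; o=1-ax; L=[]
    for s in np.arange(lo,hi,step):
        c=q[(q[:,ax]>s)&(q[:,ax]<s+step)]
        if len(c)>2: L.append((s+step/2,c[:,o].min(),c[:,o].max()))
    L=np.array(L); print(n,"min",np.round(np.polyfit(L[:,0]-L[:,0].mean(),L[:,1],1),4),"max",np.round(np.polyfit(L[:,0]-L[:,0].mean(),L[:,2],1),4),"about",L[:,0].mean())
edge("cab x(y)",B(.6,.9,.1,.33,.112,.125),1,125,285)
edge("cab y(x)",B(.6,.9,.13,.33,.112,.125),0,680,790)
edge("infeed y(x)",B(.5,.7,-.2,.08,.015,.05),0,545,645)
edge("infeed x(y)",B(.5,.7,-.2,.08,.015,.05),1,-130,70)
edge("base x(y)",B(.35,.5,-.32,-.1,.004,.015),1,-270,-130)
q=X[B(.35,.5,-.32,-.1,.004,.015)]*1000;print("base ext",np.percentile(q[:,1],[1,99]),np.percentile(q[:,0],[1,99]))
q=X[B(.38,.45,-.4,0,.06,.1)]*1000;print("pusher y ext",np.percentile(q[:,1],[.3,99.7]))
q=X[B(.40,.45,-.34,-.02,.075,.1)]*1000
for s in range(-330,-20,10):
    c=q[(q[:,1]>s)&(q[:,1]<s+10)]
    if len(c): print(s+5,len(c),np.round([c[:,0].min(),c[:,0].max(),c[:,2].max(),np.median(c[:,2])],1))
for nm,b in(("L",B(.34,.5,.14,.23,.02,.05)),("R",B(.34,.5,.04,.13,.02,.05))):
    q=X[b]*1000; print(nm,np.percentile(q[:,0],[0,1,99,100]))
E
python3 m2.py
```

```text
lip- 148 slope 0.0159 at [-118.7   77.7] -> [531.7 534.8] sd 2.4
lip+ 147 slope 0.016 at [-116.7   77.9] -> [657.7 660.9] sd 2.5
bar 416 slope -0.0632 at [-326.5  -43.2] -> [434.4 416.5] sd 4.6
doortop 374 slope -0.1377 at [528.6 680. ] -> [134.7 113.8] sd 20.6
tubeL 251 slope -0.1013 at [368.5 474.6] -> [187.1 176.4] sd 7.7
tubeR 248 slope 0.0786 at [373.  480.1] -> [78.9 87.4] sd 7.4
cab x(y) min [-3.280000e-01  6.142889e+02] max [2.570000e-02 8.134751e+02] about 205.0
cab y(x) min [4.200000e-03 1.317735e+02] max [-1.300000e-03  2.954861e+02] about 736.0
infeed y(x) min [-2.500000e-03 -1.363326e+02] max [2.86000e-02 7.83339e+01] about 595.0
infeed x(y) min [1.730000e-02 5.271621e+02] max [1.780000e-02 6.618755e+02] about -30.0
base x(y) min [-6.480000e-02  3.830429e+02] max [-4.980000e-02  4.701357e+02] about -200.0
base ext [-288.51966739 -119.9701641 ] [380.95078603 472.8140534 ]
pusher y ext [-329.88510026  -19.94030592]
-325 22 [422.2 444.9  89.   86.8]
-315 27 [422.  444.7  88.8  86.2]
-305 13 [428.2 441.3  87.2  84.8]
-295 11 [428.  437.9  85.6  83.2]
-285 13 [424.6 437.6  86
[... 297 characters left out ...]
432.4  88.9  87. ]
-185 14 [419.2 432.1  87.5  86.3]
-175 13 [419.  432.   86.1  84. ]
-165 12 [418.7 428.5  85.9  83.9]
-155 23 [405.7 440.7  99.9  85.8]
-145 25 [405.6 440.6  99.5  85.4]
-135 12 [418.1 427.9  85.2  83.3]
-125 18 [414.6 427.6  85.9  83.6]
-115 15 [414.4 427.3  84.9  83.9]
-105 15 [414.1 427.1  86.9  84.2]
-95 13 [413.9 426.9  85.1  83.3]
-85 11 [413.7 423.5  86.6  84.2]
-75 11 [413.5 423.3  85.8  83.5]
-65 12 [413.2 423.   86.2  84.4]
-55 12 [413.  422.8  85.4  84.4]
-45 14 [409.5 422.6  84.8  83.3]
-35 19 [409.3 422.3  85.7  83.7]
-25 24 [402.7 447.8  85.5  82.6]
L [367.02023243 367.55843522 474.83177684 478.19582016]
R [372.67078512 373.05568437 480.20710016 481.09401147]
```

```bash
cat >> h.py <<'E'
def pose():
    o=bot.get_obs(); x,y,z,w=o["tool_rot"]
    from scipy.spatial.transform import Rotation as Ro
    R=Ro.from_quat([x,y,z,w]).as_matrix(); return o,R
def plan(target,phi=None):
    "tool-frame shift (units of 0.2 m) after turning to phi, and turn fraction (about tool z)"
    o,R=pose(); p=o["eef_pos"]; f0=np.arctan2(R[1,0],R[0,0]); phi=f0 if phi is None else phi
    w=np.array(target)-p; c,s=np.cos(f0),np.sin(f0)
    c1,s1=np.cos(phi),np.sin(phi)
    g=lambda c,s:np.array([c*w[0]+s*w[1],s*w[0]-c*w[1],-w[2]])/.2
    tilt=np.arccos(-R[2,2]); print("clock",round(o["clock"],1),"pos",np.round(p,4),"phi",round(f0,4),"tilt",round(tilt,4),"w",np.round(o["grip_width"],4),"Fg",np.round(o["grasp_force"],1),"F",np.round(o["ft_force"],1))
    print(" shift(old axes)",np.round(g(c,s),3)," shift(new axes)",np.round(g(c1,s1),3)," turn",np.round((f0-phi)/np.pi,4))
X0,Y0,YAW=.5965,.109,-.017
def rd(x,y,z=0): # reader->world
    c,s=np.cos(YAW),np.sin(YAW); return np.array([X0+c*x-s*y,Y0+s*x+c*y,z])
E
python3 - <<'E'
from h import *
p=cv2.imread("pics/scene0.png"); h=cv2.cvtColor(p,cv2.COLOR_BGR2HSV).astype(int)
m=((h[...,0]<8)|(h[...,0]>172))&(h[...,1]>120); m[:150]=0;m[180:]=0;m[:,:260]=0;m[:,310:]=0
v,u=np.nonzero(m); print(len(u),u.mean(),v.mean(),u.min(),u.max(),v.min(),v.max(),onz("scene",[[u.mean(),v.mean()]],.158))
t=cv2.imread("pics/top0.png"); h=cv2.cvtColor(t,cv2.COLOR_BGR2HSV).astype(int)
m=((h[...,0]<8)|(h[...,0]>172))&(h[...,1]>100); m[:150]=0;m[180:]=0;m[:,:215]=0;m[:,245:]=0
v,u=np.nonzero(m); print(len(u),u.mean(),v.mean(),onz("top",[[u.mean(),v.mean()]],.165))
# check reader model in scene: project corners
P=[rd(-.059,-.244,.04),rd(.059,-.244,.04),rd(.217,.01,.122),rd(.217,.19,.122),rd(.075,.19,.122)]
for n in("scene","top"):print(n,np.round(proj(n,P)/.64,1).tolist())
plan([.555,.100,.25],-.017)
E
```

```text
63 285.46031746031747 167.28571428571428 282 289 163 172 [[0.5557744  0.10466632 0.158     ]]
17 228.41176470588235 163.88235294117646 [[0.55461849 0.10004948 0.165     ]]
scene [[380.3, 368.0], [436.1, 388.6], [566.2, 307.5], [588.8, 266.8], [527.7, 250.4]]
top [[471.1, 276.0], [472.9, 221.7], [355.6, 133.6], [268.9, 131.0], [264.3, 198.4]]
clock 0.3 pos [ 0.1514 -0.4763  0.248 ] phi 0.3078 tilt 0.0007 w 0.0852 Fg 0.0 F [-0.2  0.  -0.5]
 shift(old axes) [ 2.796 -2.135 -0.01 ]  shift(new axes) [ 1.969 -2.915 -0.01 ]  turn 0.1034
```

Call:
apply_moves(
  steps=[
    [[0,0,0],[0,0,0.035],1],
    [[0,0,0],[0,0,0.035],1],
    [[0,0,0],[0,0,0.0335],1],
    [[0.05,-0.07,0],[0,0,0],1],
    [[0.09,-0.13,0],[0,0,0],1],
    [[0.09,-0.13,0],[0,0,0],1],
    [[0.09,-0.13,0],[0,0,0],1],
    [[0.09,-0.13,0],[0,0,0],1],
  ],
)

```text
clock: 0.97
eef_pos: [0.2359, -0.3588, 0.2482]
tool_rot: [1.0, -0.009, 0.0, -0.0]
ft_force: [-0.0, -0.9, -0.0]
grip_width: 0.0854
grasp_force: 0.0
```

Call:
apply_moves(
  steps=[
    [[0.09,-0.13,0],[0,0,0],1],
    [[0.09,-0.13,0],[0,0,0],1],
    [[0.09,-0.13,0],[0,0,0],1],
    [[0.09,-0.13,0],[0,0,0],1],
    [[0.09,-0.13,0],[0,0,0],1],
    [[0.09,-0.13,0],[0,0,0],1],
    [[0.09,-0.13,0],[0,0,0],1],
    [[0.09,-0.13,0],[0,0,0],1],
  ],
)

```text
clock: 1.63
eef_pos: [0.3837, -0.153, 0.2485]
tool_rot: [1.0, -0.009, 0.0, 0.0]
ft_force: [0.8, -1.0, 0.4]
grip_width: 0.0853
grasp_force: 0.0
```

Call:
apply_moves(
  steps=[
    [[0.09,-0.13,0],[0,0,0],1],
    [[0.09,-0.13,0],[0,0,0],1],
    [[0.09,-0.13,0],[0,0,0],1],
    [[0.09,-0.13,0],[0,0,0],1],
    [[0.09,-0.13,0],[0,0,0],1],
    [[0.09,-0.13,0],[0,0,0],1],
    [[0.05,-0.08,0],[0,0,0],1],
    [[0,0,0],[0,0,0],1],
  ],
)

```text
clock: 2.3
eef_pos: [0.5057, 0.0047, 0.2479]
tool_rot: [1.0, 0.002, 0.0, -0.005]
ft_force: [-0.1, -0.2, -0.9]
grip_width: 0.0856
grasp_force: 0.0
```

```bash
python3 -c "
from h import *
plan([.555,.1015,.163],-.017)"
```

```text
clock 2.3 pos [0.5057 0.0047 0.2479] phi 0.0041 tilt 0.0108 w 0.0856 Fg 0.0 F [-0.1 -0.2 -0.9]
 shift(old axes) [ 0.248 -0.483  0.425]  shift(new axes) [ 0.238 -0.488  0.425]  turn 0.0067
```

Call:
apply_moves(
  steps=[
    [[0,0,0],[0,0,0],1],
    [[0.03,-0.06,0],[0,0,0.0067],1],
    [[0.04,-0.08,0],[0,0,0],1],
    [[0.04,-0.08,0],[0,0,0],1],
    [[0.04,-0.08,0],[0,0,0],1],
    [[0.04,-0.08,0],[0,0,0],1],
    [[0.03,-0.06,0],[0,0,0],1],
    [[0,0,0],[0,0,0],1],
  ],
)

```text
clock: 2.97
eef_pos: [0.5488, 0.0434, 0.2507]
tool_rot: [0.999, 0.027, -0.001, -0.025]
ft_force: [-0.2, 0.3, 0.5]
grip_width: 0.0855
grasp_force: 0.0
```

```bash
python3 -c "
from h import *
plan([.555,.1015,.163],-.017)
o,R=pose(); print(R.round(4),o['joint_pos'])"
```

```text
clock 3.0 pos [0.5488 0.0434 0.2507] phi 0.0539 tilt 0.05 w 0.0855 Fg 0.0 F [-0.2  0.3  0.5]
 shift(old axes) [ 0.046 -0.289  0.438]  shift(new axes) [ 0.026 -0.291  0.438]  turn 0.0226
[[ 9.986e-01  5.380e-02 -2.600e-03]
 [ 5.380e-02 -9.973e-01  4.990e-02]
 [ 1.000e-04 -4.990e-02 -9.988e-01]] [0.05286972 0.34049943 0.14684117 1.37713072 0.04995697 3.14060494]
```

Call:
apply_moves(
  steps=[
    [[0,0,0],[0,0,-0.038],1],
    [[0,0,0],[0,0,-0.038],1],
    [[0,0,0],[0,0,-0.038],1],
    [[0,0,0],[0,0,-0.038],1],
    [[0,0,0],[0,0,-0.038],1],
    [[0,0,0],[0,0,-0.038],1],
    [[0,0,0],[0,0,-0.038],1],
    [[0,0,0],[0,0,-0.038],1],
  ],
)

```text
clock: 3.63
eef_pos: [0.5473, 0.042, 0.2508]
tool_rot: [0.874, 0.485, 0.01, -0.022]
ft_force: [0.7, 0.8, -0.3]
grip_width: 0.0853
grasp_force: 0.0
```

Call:
apply_moves(
  steps=[
    [[0,0,0],[0,0,-0.038],1],
    [[0,0,0],[0,0,-0.038],1],
    [[0,0,0],[0,0,-0.038],1],
    [[0,0,0],[0,0,-0.038],1],
    [[0,0,0],[0,0,-0.02],1],
    [[0,0,0],[0,0,0],1],
    [[0,0,0],[0,0,0],1],
    [[0,0,0],[0,0,0],1],
  ],
)

```text
clock: 4.3
eef_pos: [0.5474, 0.042, 0.2508]
tool_rot: [0.716, 0.698, 0.016, -0.019]
ft_force: [-0.4, 0.6, 0.5]
grip_width: 0.0855
grasp_force: 0.0
```

```bash
cat >> h.py <<'E'
def fix():
    "turn (rotvec/pi, tool axes) that makes tool z vertical keeping heading"
    o,R=pose(); f=np.arctan2(R[1,0],R[0,0]); c,s=np.cos(f),np.sin(f)
    T=np.array([[c,s,0],[s,-c,0],[0,0,-1.]])
    print("fix turn",np.round(cv2.Rodrigues(R.T@T)[0].ravel()/np.pi,4),"joints",o["joint_pos"].round(3))
E
python3 -c "
from h import *
plan([.555,.1015,.163],np.pi/2-.017);fix()"
```

```text
clock 4.3 pos [0.5474 0.042  0.2508] phi 1.5458 tilt 0.0492 w 0.0855 Fg 0.0 F [-0.4  0.6  0.5]
 shift(old axes) [0.298 0.03  0.439]  shift(new axes) [0.298 0.033 0.439]  turn -0.0026
fix turn [-0.0014 -0.0156  0.    ] joints [0.051 0.338 0.144 1.377 0.049 1.647]
```

Call:
apply_moves(
  steps=[
    [[0,0,0],[-0.0014,-0.0156,-0.0026],1],
    [[0,0,0],[0,0,0],1],
    [[0.06,0.01,0],[0,0,0],1],
    [[0.08,0.01,0],[0,0,0],1],
    [[0.08,0.01,0],[0,0,0],1],
    [[0.06,0,0],[0,0,0],1],
    [[0,0,0],[0,0,0],1],
    [[0,0,0],[0,0,0],1],
  ],
)

```text
clock: 4.97
eef_pos: [0.5542, 0.0986, 0.2507]
tool_rot: [0.712, 0.702, -0.0, 0.0]
ft_force: [0.3, 0.3, -0.4]
grip_width: 0.0853
grasp_force: 0.0
```

```bash
python3 -c "
from h import *
plan([.555,.1015,.163],np.pi/2-.017);fix()"
```

```text
clock 5.0 pos [0.5542 0.0986 0.2507] phi 1.5567 tilt 0.0 w 0.0853 Fg 0.0 F [ 0.3  0.3 -0.4]
 shift(old axes) [0.015 0.004 0.438]  shift(new axes) [0.015 0.004 0.438]  turn 0.0009
fix turn [0. 0. 0.] joints [ 0.176  0.366  0.185  1.389 -0.     1.761]
```

Vertical now. Descend and pinch.

Call:
apply_moves(
  steps=[
    [[0.015,0,0.06],[0,0,0],1],
    [[0,0,0.08],[0,0,0],1],
    [[0,0,0.08],[0,0,0],1],
    [[0,0,0.08],[0,0,0],1],
    [[0,0,0.08],[0,0,0],1],
    [[0,0,0.055],[0,0,0],1],
    [[0,0,0],[0,0,0],0],
    [[0,0,0],[0,0,0],0],
  ],
)

```text
clock: 5.63
eef_pos: [0.554, 0.1001, 0.1635]
tool_rot: [0.713, 0.701, -0.001, -0.0]
ft_force: [0.1, 0.6, -0.3]
grip_width: 0.0639
grasp_force: 0.0
```

Call:
apply_moves(
  steps=[
    [[0,0,0],[0,0,0],0],
    [[0,0,0],[0,0,0],0],
    [[0,0,0],[0,0,0],0],
    [[0,0,0],[0,0,0],0],
    [[0,0,0],[0,0,0],0],
    [[0,0,0],[0,0,0],0],
    [[0,0,0],[0,0,0],0],
    [[0,0,0],[0,0,0],0],
  ],
)

```text
clock: 6.3
eef_pos: [0.5553, 0.1009, 0.1652]
tool_rot: [0.713, 0.702, 0.001, 0.001]
ft_force: [-0.3, -1.3, 5.9]
grip_width: 0.0165
grasp_force: 60.0
```

```bash
python3 -c "
from h import *
plan(rd(.086,-.010,.163),np.pi/2-.017);fix()"
```

```text
clock 6.3 pos [0.5553 0.1009 0.1652] phi 1.5553 tilt 0.0031 w 0.0165 Fg 60.0 F [-0.3 -1.3  5.9]
 shift(old axes) [-0.007  0.635  0.011]  shift(new axes) [-0.006  0.635  0.011]  turn 0.0005
fix turn [ 0.001  -0.0001 -0.    ] joints [ 0.18   0.412  0.027  1.182 -0.     1.766]
```

Call:
apply_moves(
  steps=[
    [[0,0.02,-0.01],[0,0,0],0],
    [[0,0.04,0],[0,0,0],0],
    [[0,0.04,0],[0,0,0],0],
    [[0,0.04,0],[0,0,0],0],
    [[0,0.04,0],[0,0,0],0],
    [[0,0.04,0],[0,0,0],0],
    [[0,0.04,0],[0,0,0],0],
    [[0,0.04,0],[0,0,0],0],
  ],
)

```text
clock: 6.97
eef_pos: [0.6152, 0.0999, 0.1653]
tool_rot: [0.713, 0.702, -0.0, -0.0]
ft_force: [-1.5, -0.2, -1.3]
grip_width: 0.0169
grasp_force: 59.7
```

Call:
apply_moves(
  steps=[
    [[0,0.04,0],[0,0,0],0],
    [[0,0.04,0],[0,0,0],0],
    [[0,0.04,0],[0,0,0],0],
    [[0,0.04,0],[0,0,0],0],
    [[0,0.04,0],[0,0,0],0],
    [[0,0.04,0],[0,0,0],0],
    [[0,0.04,0],[0,0,0],0],
    [[0,0.02,0],[0,0,0],0],
  ],
)

```text
clock: 7.63
eef_pos: [0.6757, 0.0989, 0.1653]
tool_rot: [0.713, 0.702, 0.0, 0.0]
ft_force: [-0.7, 0.3, -1.7]
grip_width: 0.0167
grasp_force: 59.8
```

```bash
python3 -c "
from h import *
plan(rd(.086,-.010,.163),np.pi/2-.017);fix()"
```

```text
clock 7.6 pos [0.6757 0.0989 0.1653] phi 1.5552 tilt 0.0004 w 0.0167 Fg 59.8 F [-0.7  0.3 -1.7]
 shift(old axes) [-0.007  0.033  0.011]  shift(new axes) [-0.006  0.033  0.011]  turn 0.0004
fix turn [ 0.0001 -0.     -0.    ] joints [ 0.145  0.652  0.427  1.345 -0.     1.732]
```

Continue until the stop resists, then release.

Call:
apply_moves(
  steps=[
    [[0,0.01,0],[0,0,0],0],
    [[0,0.01,0],[0,0,0],0],
    [[0,0.01,0],[0,0,0],0],
    [[0,0.005,0],[0,0,0],0],
    [[0,0.005,0],[0,0,0],0],
    [[0,0,0],[0,0,0],0],
    [[0,0,0],[0,0,0],0],
    [[0,0,0],[0,0,0],0],
  ],
)

```text
clock: 8.3
eef_pos: [0.6822, 0.0989, 0.1653]
tool_rot: [0.713, 0.702, -0.0, -0.0]
ft_force: [0.1, -0.3, -7.8]
grip_width: 0.0169
grasp_force: 59.1
```

```bash
python3 -c "
from h import *
plan(rd(.086,-.010,.163),np.pi/2-.017);fix()"
```

```text
clock 8.3 pos [0.6822 0.0989 0.1653] phi 1.5554 tilt 0.0004 w 0.0169 Fg 59.1 F [ 0.1 -0.3 -7.8]
 shift(old axes) [-0.007  0.001  0.012]  shift(new axes) [-0.007  0.001  0.012]  turn 0.0005
fix turn [-0.0001  0.0001 -0.    ] joints [ 0.144  0.667  0.454  1.358 -0.     1.73 ]
```

Call:
apply_moves(
  steps=[
    [[0,0.01,0],[0,0,0],0],
    [[0,0.01,0],[0,0,0],0],
    [[0,0,0],[0,0,0],0],
    [[0,0,0],[0,0,0],0],
    [[0,0,0],[0,0,0],1],
    [[0,0,0],[0,0,0],1],
    [[0,0,0],[0,0,0],1],
    [[0,0,0],[0,0,0],1],
  ],
)

```text
clock: 8.97
eef_pos: [0.6877, 0.099, 0.1676]
tool_rot: [0.713, 0.702, 0.002, 0.001]
ft_force: [0.0, 0.2, -1.0]
grip_width: 0.0645
grasp_force: 0.0
```

Call:
apply_moves(
  steps=[
    [[0,0,0],[0,0,0],1],
    [[0,0,-0.08],[0,0,0],1],
    [[0,0,-0.1],[0,0,0],1],
    [[0,0,-0.1],[0,0,0],1],
    [[0,0,-0.1],[0,0,0],1],
    [[0,0,-0.05],[0,0,0],1],
    [[0,-0.05,0],[0,0,0],1],
    [[0,-0.1,0],[0,0,0],1],
  ],
)

```text
clock: 9.63
eef_pos: [0.6585, 0.0993, 0.2528]
tool_rot: [0.713, 0.701, 0.002, 0.002]
ft_force: [-0.0, -0.7, -0.4]
grip_width: 0.0854
grasp_force: 0.0
```

Run:
```python
from h import *
p,d=camera("top"); X=cloud("top",d); 
m=(X[...,2]>.163)&(X[...,2]<.18)&(X[...,1]>.07)&(X[...,1]<.13)&(X[...,0]>.52)&(X[...,0]<.75)
print(m.sum(),X[m].mean(0) if m.any() else 0); cv2.imwrite("pics/top1.png",p[:,:,::-1])
plan([.4268,.0832,.20],np.pi+.0786);fix()
```

```text
0 0
clock 9.7 pos [0.6525 0.0993 0.2519] phi 1.5557 tilt 0.0033 w 0.0852 Fg 0.0 F [-3.5  0.5 -2. ]
 shift(old axes) [-0.097 -1.127  0.26 ]  shift(new axes) [1.132 0.008 0.26 ]  turn -0.5298
fix turn [-0.0011  0.     -0.    ] joints [0.151 0.579 0.524 1.519 0.    1.737]
```

Call:
apply_moves(
  steps=[
    [[0,-0.06,0],[-0.0011,0,0],1],
    [[0,-0.09,0],[0,0,0],1],
    [[-0.01,-0.1,0],[0,0,0],1],
    [[-0.01,-0.1,0],[0,0,0],1],
    [[-0.02,-0.1,0],[0,0,0],1],
    [[-0.02,-0.1,0],[0,0,0],1],
    [[-0.02,-0.1,0],[0,0,0],1],
    [[-0.02,-0.1,0],[0,0,0],1],
  ],
)

```text
clock: 10.35
eef_pos: [0.5054, 0.0815, 0.2519]
tool_rot: [0.712, 0.702, 0.002, 0.002]
ft_force: [-0.7, 0.2, 0.7]
grip_width: 0.0851
grasp_force: 0.0
```

Call:
apply_moves(
  steps=[
    [[0,-0.1,0],[0,0,0],1],
    [[0,-0.1,0],[0,0,0],1],
    [[0,-0.1,0],[0,0,0],1],
    [[0,-0.07,0],[0,0,0],1],
    [[0,0,0],[0,0,-0.037],1],
    [[0,0,0],[0,0,-0.037],1],
    [[0,0,0],[0,0,-0.037],1],
    [[0,0,0],[0,0,-0.037],1],
  ],
)

```text
clock: 11.02
eef_pos: [0.4324, 0.0829, 0.2519]
tool_rot: [0.529, 0.848, 0.002, 0.002]
ft_force: [-0.9, 0.4, 0.3]
grip_width: 0.0854
grasp_force: 0.0
```

Call:
apply_moves(
  steps=[
    [[0,0,0],[0,0,-0.038],1],
    [[0,0,0],[0,0,-0.038],1],
    [[0,0,0],[0,0,-0.038],1],
    [[0,0,0],[0,0,-0.038],1],
    [[0,0,0],[0,0,-0.038],1],
    [[0,0,0],[0,0,-0.038],1],
    [[0,0,0],[0,0,-0.038],1],
    [[0,0,0],[0,0,-0.038],1],
  ],
)

```text
clock: 11.68
eef_pos: [0.4325, 0.0828, 0.2517]
tool_rot: [0.08, 0.997, 0.0, 0.003]
ft_force: [-0.4, 0.5, -0.1]
grip_width: 0.0851
grasp_force: 0.0
```

Call:
apply_moves(
  steps=[
    [[0,0,0],[0,0,-0.038],1],
    [[0,0,0],[0,0,-0.038],1],
    [[0,0,0],[0,0,0],1],
    [[0,0,0],[0,0,0],1],
    [[0,0,0],[0,0,0],1],
    [[0,0,0],[0,0,0],1],
    [[0,0,0],[0,0,0],1],
    [[0,0,0],[0,0,0],1],
  ],
)

```text
clock: 12.35
eef_pos: [0.4322, 0.0828, 0.2511]
tool_rot: [-0.036, 0.999, -0.0, 0.002]
ft_force: [-0.0, 0.1, -0.5]
grip_width: 0.0856
grasp_force: 0.0
```

Run:
```python
from h import *
p,d=camera("scene"); cv2.imwrite("pics/scene1b.png",cv2.resize(p[120:300,200:440,::-1],(800,600),interpolation=cv2.INTER_CUBIC))
plan([.4268,.0832,.10],np.pi+.0786);fix()
```

```text
clock 12.4 pos [0.4321 0.0828 0.2511] phi -3.0695 tilt 0.0039 w 0.0853 Fg 0.0 F [ 0.1  0.7 -0.1]
 shift(old axes) [0.026 0.004 0.755]  shift(new axes) [0.026 0.004 0.755]  turn -2.0021
fix turn [-0.0001  0.0012 -0.    ] joints [ 1.90e-01  1.18e-01 -1.39e-01  1.31e+00 -1.00e-03  1.18e-01]
```

View pics/scene1b.png

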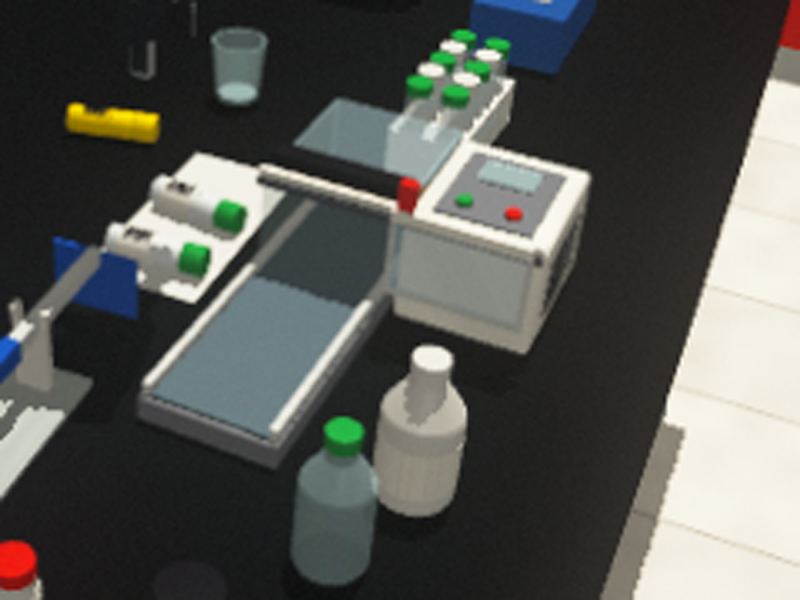

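Call:
apply_moves(
  steps=[
    [[0.026,0.004,0.06],[0,0.0012,-0.002],1],
    [[0,0,0.11],[0,0,0],1],
    [[0,0,0.12],[0,0,0],1],
    [[0,0,0.12],[0,0,0],1],
    [[0,0,0.12],[0,0,0],1],
    [[0,0,0.12],[0,0,0],1],
    [[0,0,0.1],[0,0,0],1],
    [[0,0,0.05],[0,0,0],1],
  ],
)

```text
clock: 13.07
eef_pos: [0.4253, 0.0828, 0.0886]
tool_rot: [-0.039, 0.999, -0.0, -0.002]
ft_force: [-0.7, -0.6, 0.8]
grip_width: 0.0856
grasp_force: 0.0
```

Run:
```python
from h import *
p,d=camera("scene"); h=cv2.cvtColor(p,cv2.COLOR_RGB2HSV).astype(int)
m=((h[...,0]<8)|(h[...,0]>172))&(h[...,1]>120); m[:165]=0;m[192:]=0;m[:,:310]=0;m[:,335:]=0
v,u=np.nonzero(m); print(len(u),onz("scene",[[u.mean(),v.mean()]],.158), "0.13 at",rd(.074,-.01,.158))
plan([.4268,.0832,.024],np.pi+.0786);fix()
```

```text
59 [[0.68110682 0.10239137 0.158     ]] 0.13 at [0.67031932 0.09774351 0.158     ]
clock 13.1 pos [0.4245 0.0827 0.0877] phi -3.0631 tilt 0.0059 w 0.0854 Fg 0.0 F [-0.6  0.2 -0.9]
 shift(old axes) [-0.012  0.002  0.319]  shift(new axes) [-0.012  0.002  0.319]  turn -2.0
fix turn [-0.0003 -0.0019  0.    ] joints [ 0.193  0.26  -0.426  0.891 -0.     0.114]
```

Call:
apply_moves(
  steps=[
    [[-0.01,0,0.07],[0,-0.001,0],1],
    [[0,0,0.08],[0,0,0],1],
    [[0,0,0.08],[0,0,0],1],
    [[0,0,0.06],[0,0,0],1],
    [[0,0,0.025],[0,0,0],1],
    [[0,0,0],[0,0,0],1],
    [[0,0,0],[0,0,0],0.3],
    [[0,0,0],[0,0,0],0.2],
  ],
)

```text
clock: 13.78
eef_pos: [0.43, 0.0835, 0.029]
tool_rot: [-0.039, 0.999, 0.0, 0.003]
ft_force: [0.3, 0.4, 0.5]
grip_width: 0.0637
grasp_force: 0.0
```

Call:
apply_moves(
  steps=[
    [[0,0,0],[0,0,0],0],
    [[0,0,0],[0,0,0],0],
    [[0,0,0],[0,0,0],0],
    [[0,0,0],[0,0,0],0],
    [[0,0,0],[0,0,0],0],
    [[0,0,0],[0,0,0],0],
    [[0,0,0],[0,0,0],0],
    [[0,0,0],[0,0,0],0],
  ],
)

```text
clock: 14.45
eef_pos: [0.4299, 0.0834, 0.0291]
tool_rot: [-0.039, 0.999, -0.0, 0.003]
ft_force: [-0.4, -0.6, 5.0]
grip_width: 0.0321
grasp_force: 59.1
```

Run:
```python
from h import *
plan([.4268,.0832,.13],np.pi-.017);fix()
```

```text
clock 14.4 pos [0.4299 0.0834 0.0291] phi -3.0628 tilt 0.0052 w 0.0321 Fg 59.1 F [-0.4 -0.6  5. ]
 shift(old axes) [ 0.015  0.    -0.505]  shift(new axes) [ 0.015 -0.001 -0.505]  turn -1.9695
fix turn [-0.0001  0.0017 -0.    ] joints [ 0.192  0.351 -0.492  0.723 -0.001  0.113]
```

Call:
apply_moves(
  steps=[
    [[0,0,-0.03],[0,0,0],0],
    [[0,0,-0.08],[0,0.0017,0],0],
    [[0,0,-0.1],[0,0,0],0],
    [[0,0,-0.1],[0,0,0],0],
    [[0,0,-0.1],[0,0,0],0],
    [[0,0,-0.1],[0,0,0],0],
    [[0,0,-0.05],[0,0,0],0],
    [[0,-0.05,0],[0,0,0.0305],0],
  ],
)

```text
clock: 15.12
eef_pos: [0.4319, 0.0746, 0.1432]
tool_rot: [0.008, 1.0, 0.001, 0.002]
ft_force: [0.3, -0.4, -1.2]
grip_width: 0.032
grasp_force: 63.0
```

Call:
apply_moves(
  steps=[
    [[-0.05,-0.06,0],[0,0,0],0],
    [[-0.09,-0.06,0],[0,0,0],0],
    [[-0.1,0,0],[0,0,0],0],
    [[-0.1,0,0],[0,0,0],0],
    [[-0.1,0,0],[0,0,0],0],
    [[-0.1,0,0],[0,0,0],0],
    [[-0.1,0,0],[0,0,0],0],
    [[-0.1,0,0],[0,0,0],0],
  ],
)

```text
clock: 15.78
eef_pos: [0.5782, 0.0467, 0.14]
tool_rot: [0.009, 1.0, -0.0, -0.001]
ft_force: [-0.3, 0.3, -0.4]
grip_width: 0.0321
grasp_force: 63.0
```

Run:
```python
from h import *
t=rd(0,-.06,.09)+[.003,0,0]
plan(t,np.pi-.017);fix()
```

```text
clock 15.8 pos [0.5782 0.0467 0.14  ] phi 3.1245 tilt 0.0026 w 0.0321 Fg 63.0 F [-0.3  0.3 -0.4]
 shift(old axes) [-0.101  0.013  0.25 ]  shift(new axes) [-0.101  0.013  0.25 ]  turn -0.0
fix turn [-0.0002 -0.0008  0.    ] joints [ 0.081  0.465  0.04   1.149 -0.     0.098]
```

Call:
apply_moves(
  steps=[
    [[-0.05,0.01,0.04],[0,0,0],0],
    [[-0.05,0,0.06],[0,0,0],0],
    [[0,0,0.06],[0,0,0],0],
    [[0,0,0.05],[0,0,0],0],
    [[0,0,0.04],[0,0,0],0],
    [[0,0,0],[0,0,0],0],
    [[0,0,0],[0,0,0],0],
    [[0,0,0],[0,0,0],0],
  ],
)

```text
clock: 16.45
eef_pos: [0.5977, 0.0486, 0.0904]
tool_rot: [0.008, 1.0, -0.0, -0.001]
ft_force: [0.1, 0.6, -0.3]
grip_width: 0.0317
grasp_force: 63.0
```

Run:
```python
from h import *
plan(rd(0,-.06,.057)+[.003,0,0],np.pi-.017);fix()
p,d=camera("scene"); c=p[170:270,230:363,::-1]; cv2.imwrite("pics/scene2.png",p[:,:,::-1]); cv2.imwrite("pics/scene2b.png",cv2.resize(c,(798,600),interpolation=cv2.INTER_CUBIC))
```

```text
clock 16.4 pos [0.5977 0.0486 0.0904] phi 3.1247 tilt 0.0013 w 0.0317 Fg 63.0 F [ 0.1  0.6 -0.3]
 shift(old axes) [-0.004  0.002  0.167]  shift(new axes) [-0.004  0.002  0.167]  turn 0.0
fix turn [-0.0001 -0.0004  0.    ] joints [ 0.081  0.543  0.031  1.06  -0.     0.098]
```

View pics/scene2b.png

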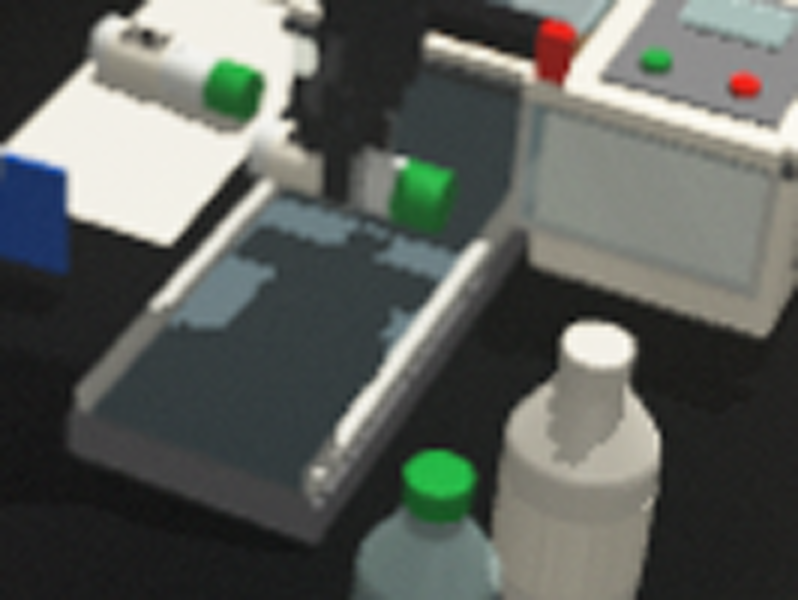

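Run:
```python
from h import *
p=cv2.imread("pics/scene2.png"); c=cv2.resize(p[170:270,230:363],(798,600),interpolation=cv2.INTER_CUBIC)
def P(q): return tuple(int(round(a)) for a in (proj("scene",q)[0]-[230,170]+.5)*6)
for x in(-.059,.059,-.067,.067):
    cv2.line(c,P(rd(x,-.244,.04)),P(rd(x,-.02,.04)),(0,0,255),1)
o=bot.get_obs()["eef_pos"]; t=o+[-.003,0,-.009]
for e in(-.055,.055):
    ring=[t+[e,.017*np.cos(a)-.017*e,.017*np.sin(a)] for a in np.linspace(0,6.283,40)]
    cv2.polylines(c,[np.array([P(q) for q in ring])],True,(255,0,255),1)
cv2.imwrite("pics/ov.png",c)
```

```text
(no output)
```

View pics/ov.png

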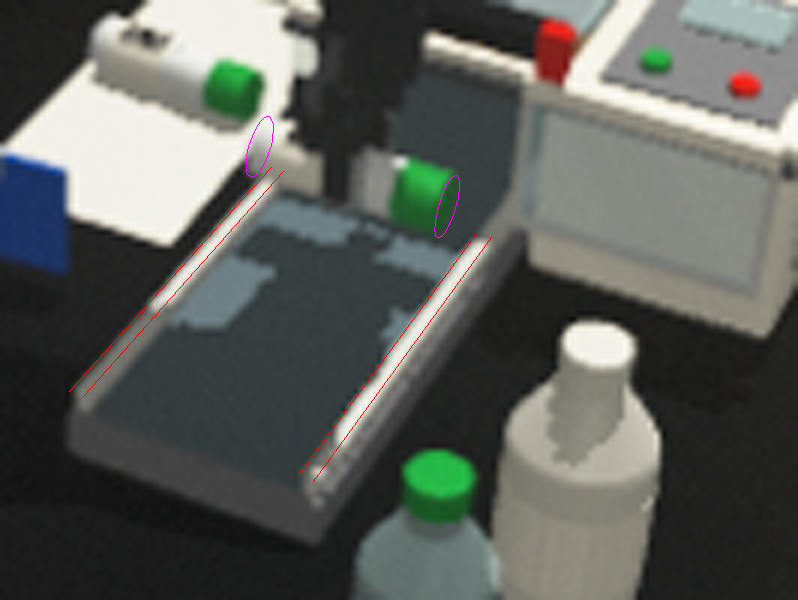

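Run:
```python
from h import *
p=cv2.imread("pics/scene2.png"); g=p.max(2).astype(float); g=cv2.cvtColor(p,cv2.COLOR_BGR2GRAY).astype(float)
def inv(u,v):
    w=onz("scene",[[u,v]],.04)[0]-[X0,Y0,0]; c,s=np.cos(YAW),np.sin(YAW); return c*w[0]+s*w[1],-s*w[0]+c*w[1]
def trans(v,x):
    # sample along reader x near x at several y: find the max gradient crossing along row v
    pass
for name,xe in(("lip+in",.059),("lip-out",-.067)):
    L=[]
    for y in np.arange(-.20,-.05,.008):
        xs=np.arange(xe-.010,xe+.010,.0005); uv=proj("scene",[rd(x,y,.04) for x in xs]).astype(np.float32)
        s=cv2.remap(g.astype(np.float32),uv[:,:1],uv[:,1:],cv2.INTER_LINEAR).ravel()
        k=np.argmax(np.gradient(s)); L.append(xs[k]*1000); 
    print(name,np.round(L,1),np.median(L))
# cap end: max x extent of green
h=cv2.cvtColor(p,cv2.COLOR_BGR2HSV).astype(int); m=(h[...,0]>40)&(h[...,0]<85)&(h[...,1]>120); m[:195]=0;m[211:]=0;m[:,:290]=0;m[:,312:]=0
o=bot.get_obs()["eef_pos"]; t=o+[-.003,0,-.009]
best=[]
gr=(p[...,1].astype(float)-p[...,2])
for dz in(-.006,0,.006):
    xs=np.arange(.035,.07,.0005); uv=proj("scene",[t+[x,-np.sqrt(.017**2-dz**2)*0-.017*x,dz] for x in xs]).astype(np.float32)
    s=cv2.remap(gr.astype(np.float32),uv[:,:1],uv[:,1:],cv2.INTER_LINEAR).ravel(); print("capend",dz,xs[np.argmin(np.gradient(s))]*1000)
```

```text
lip+in [60.5 60.5 60.5 59.5 61.  61.5 60.5 59.  59.5 59.5 61.  60.  60.  59.5
 60.5 59.  60.  62.  61. ] 60.50000000000001
lip-out [-66.  -66.  -64.  -66.5 -64.5 -66.5 -66.  -65.  -67.  -67.5 -66.  -65.5
 -66.5 -66.  -65.5 -67.5 -67.5 -66.5 -65. ] -65.99999999999999
capend -0.006 56.50000000000002
capend 0 58.00000000000002
capend 0.006 51.50000000000002
```

Call:
apply_moves(
  steps=[
    [[-0.01,0,0],[0,0,0],0],
    [[0,0,0.03],[0,0,0],0],
    [[0,0,0.04],[0,0,0],0],
    [[0,0,0.04],[0,0,0],0],
    [[0,0,0.03],[0,0,0],0],
    [[0,0,0.02],[0,0,0],0],
    [[0,0,0.005],[0,0,0],0],
    [[0,0,0],[0,0,0],0],
  ],
)

```text
clock: 17.17
eef_pos: [0.5995, 0.045, 0.0562]
tool_rot: [0.01, 1.0, -0.003, -0.001]
ft_force: [0.8, -10.3, 2.3]
grip_width: 0.0316
grasp_force: 63.8
```

Run:
```python
from h import *
plan(rd(0,-.06,.056)+[.003,0,0],np.pi-.017);fix()
```

```text
clock 17.2 pos [0.5995 0.045  0.0562] phi 3.1214 tilt 0.0063 w 0.0316 Fg 63.8 F [  0.8 -10.3   2.3]
 shift(old axes) [0.005 0.02  0.001]  shift(new axes) [0.005 0.02  0.001]  turn -0.001
fix turn [-0.0019 -0.0006  0.    ] joints [ 0.078  0.582 -0.001  0.99  -0.006  0.098]
```

Call:
apply_moves(
  steps=[
    [[0,-0.02,-0.02],[0,0,0],0],
    [[0,-0.03,-0.02],[-0.0019,0,0],0],
    [[0,-0.05,-0.01],[0,0,0],0],
    [[0,-0.05,0],[0,0,0],0],
    [[0,-0.05,0],[0,0,0],0],
    [[0,-0.05,0],[0,0,0],0],
    [[0,0,0],[0,0,0],0],
    [[0,0,0],[0,0,0],0],
  ],
)

```text
clock: 17.83
eef_pos: [0.5984, -0.0024, 0.0663]
tool_rot: [0.009, 1.0, 0.003, -0.001]
ft_force: [-0.0, 0.4, -1.7]
grip_width: 0.0317
grasp_force: 63.1
```

Run:
```python
from h import *
plan(rd(0,-.11,.056)+[.0045,0,0],np.pi-.017);fix()
```

```text
clock 17.8 pos [ 0.5984 -0.0024  0.0663] phi 3.1231 tilt 0.0064 w 0.0317 Fg 63.1 F [-0.   0.4 -1.7]
 shift(old axes) [-0.003  0.007  0.052]  shift(new axes) [-0.003  0.007  0.052]  turn -0.0005
fix turn [ 0.0019 -0.0008 -0.    ] joints [-7.000e-03  5.660e-01  1.000e-03  1.008e+00  6.000e-03  1.200e-02]
```

Call:
apply_moves(
  steps=[
    [[0,0,0.02],[0.0019,0,0],0],
    [[0,0,0.02],[0,0,0],0],
    [[0,0,0.01],[0,0,0],0],
    [[0,0,0],[0,0,0],0],
    [[0,0,0],[0,0,0],0],
    [[0,0,0],[0,0,0],0.6],
    [[0,0,0],[0,0,0],0.6],
    [[0,0,0],[0,0,0],0.6],
  ],
)

```text
clock: 18.5
eef_pos: [0.5987, -0.0014, 0.0565]
tool_rot: [0.008, 1.0, -0.0, -0.001]
ft_force: [-0.5, -0.1, -0.4]
grip_width: 0.0513
grasp_force: 0.0
```

Call:
apply_moves(
  steps=[
    [[0,0,0],[0,0,0],1],
    [[0,0,0],[0,0,0],1],
    [[0,0,-0.03],[0,0,0],1],
    [[0,0,-0.08],[0,0,0],1],
    [[0,0,-0.1],[0,0,0],1],
    [[0,0,-0.1],[0,0,0],1],
    [[0,0,-0.1],[0,0,0],1],
    [[0,0,-0.05],[0,0,0],1],
  ],
)

```text
clock: 19.17
eef_pos: [0.6002, -0.0015, 0.1519]
tool_rot: [0.009, 1.0, -0.0, 0.001]
ft_force: [1.7, 0.3, 0.8]
grip_width: 0.0859
grasp_force: 0.0
```

Run:
```python
from h import *
p,d=camera("scene"); cv2.imwrite("pics/scene3b.png",cv2.resize(p[170:270,230:363,::-1],(798,600),interpolation=cv2.INTER_CUBIC))
plan([.4240,.1818,.19],np.pi-.101);fix()
```

```text
clock 19.2 pos [ 0.601  -0.0015  0.1531] phi 3.1246 tilt 0.005 w 0.0856 Fg 0.0 F [0.8 0.6 2.2]
 shift(old axes) [ 0.901  0.901 -0.184]  shift(new axes) [ 0.973  0.823 -0.184]  turn 0.0267
fix turn [-0.0001  0.0016 -0.    ] joints [-0.002  0.489  0.116  1.193 -0.     0.015]
```

View pics/scene3b.png

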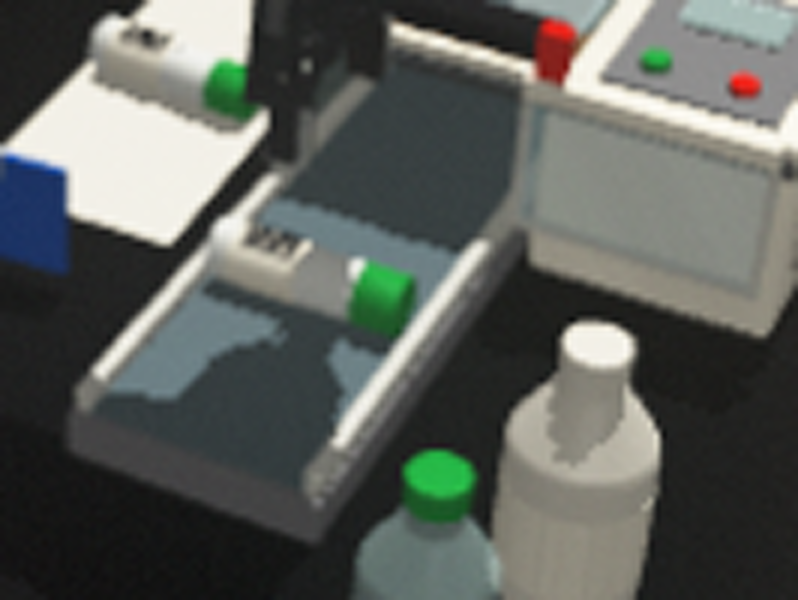

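Run:
```python
from h import *
d=np.load("dm.npy"); X=cloud("top",d)
for n,(u,v),z in(("amber",(580,203),.08),("standard",(580,273),.035),("reagent",(460,163),.1),("water",(510,178),.1),("tipbox",(630,343),.045),("brown",(541,408),.01)):
    c=X[int(v*.64)-22:int(v*.64)+22,int(u*.64)-22:int(u*.64)+22].reshape(-1,3); c=c[c[:,2]>.02]; 
    t=c[c[:,2]>np.percentile(c[:,2],97)-.012]
    print(n,"all x",np.percentile(c[:,0],[2,98]).round(3),"y",np.percentile(c[:,1],[2,98]).round(3),"top",t.mean(0).round(3))
```

```text
amber all x [0.596 0.722] y [-0.392 -0.23 ] top [ 0.615 -0.246  0.435]
standard all x [0.461 0.564] y [-0.386 -0.23 ] top [ 0.499 -0.26   0.43 ]
reagent all x [0.657 0.8  ] y [-0.136 -0.046] top [ 0.666 -0.064  0.441]
water all x [0.62  0.775] y [-0.238 -0.132] top [ 0.649 -0.154  0.432]
tipbox all x [0.347 0.448] y [-0.536 -0.412] top [ 0.397 -0.475  0.062]
brown all x [0.197 0.333] y [-0.336 -0.207] top [ 0.307 -0.217  0.434]
```

Run:
```python
from h import *
d=np.load("top0.npy"); X=cloud("top",d); X[d==0]=0
for n,(u,v) in(("amber",(582,203)),("standard",(580,273)),("reagent",(460,163)),("water",(510,178))):
    c=X[int(v*.64)-18:int(v*.64)+18,int(u*.64)-18:int(u*.64)+18].reshape(-1,3); c=c[(c[:,2]>.02)&(c[:,2]<.2)]
    t=c[c[:,2]>c[:,2].max()-.02]
    print(n,"all x",np.percentile(c[:,0],[2,98]).round(3),"y",np.percentile(c[:,1],[2,98]).round(3),"top",t.mean(0).round(3),len(t))
```

```text
amber all x [0.668 0.721] y [-0.392 -0.339] top [ 0.696 -0.368  0.099] 228
standard all x [0.53  0.564] y [-0.386 -0.35 ] top [ 0.547 -0.368  0.049] 105
reagent all x [0.74  0.802] y [-0.135 -0.069] top [ 0.774 -0.104  0.144] 94
water all x [0.712 0.767] y [-0.238 -0.18 ] top [ 0.743 -0.211  0.139] 76
```

Call:
apply_moves(
  steps=[
    [[0,0,-0.08],[0,0.0016,0],1],
    [[0.06,0,-0.1],[0,0,0],1],
    [[0.1,0,0],[0,0,0.0267],1],
    [[0.13,0.02,0],[0,0,0],1],
    [[0.13,0.08,0],[0,0,0],1],
    [[0.13,0.1,0],[0,0,0],1],
    [[0.13,0.13,0],[0,0,0],1],
    [[0.13,0.13,0],[0,0,0],1],
  ],
)

```text
clock: 19.88
eef_pos: [0.4452, 0.104, 0.1848]
tool_rot: [0.051, 0.999, -0.0, -0.004]
ft_force: [1.0, 0.8, -0.2]
grip_width: 0.0855
grasp_force: 0.0
```

Call:
apply_moves(
  steps=[
    [[0.1,0.13,0],[0,0,0],1],
    [[0.05,0.13,0],[0,0,0],1],
    [[0,0.07,0],[0,0,0],1],
    [[0,0.03,0],[0,0,0],1],
    [[0,0,0],[0,0,0],1],
    [[0,0,0],[0,0,0],1],
    [[0,0,0],[0,0,0],1],
    [[0,0,0],[0,0,0],1],
  ],
)

```text
clock: 20.55
eef_pos: [0.4244, 0.1773, 0.1854]
tool_rot: [0.051, 0.999, -0.001, -0.004]
ft_force: [-0.1, -0.5, 1.0]
grip_width: 0.0854
grasp_force: 0.0
```

Run:
```python
from h import *
plan([.4230,.1818,.025],np.pi-.101);fix()
```

```text
clock 20.6 pos [0.4244 0.1773 0.1854] phi 3.039 tilt 0.0077 w 0.0854 Fg 0.0 F [-0.1 -0.5  1. ]
 shift(old axes) [0.009 0.022 0.802]  shift(new axes) [0.009 0.022 0.802]  turn -0.0005
fix turn [-0.0005 -0.0024  0.    ] joints [ 0.394  0.207 -0.207  1.164  0.002  0.497]
```

Call:
apply_moves(
  steps=[
    [[0.009,0.022,0.06],[-0.0005,-0.0024,0],1],
    [[0,0,0.1],[0,0,0],1],
    [[0,0,0.12],[0,0,0],1],
    [[0,0,0.12],[0,0,0],1],
    [[0,0,0.12],[0,0,0],1],
    [[0,0,0.12],[0,0,0],1],
    [[0,0,0.1],[0,0,0],1],
    [[0,0,0.04],[0,0,0],1],
  ],
)

```text
clock: 21.22
eef_pos: [0.4213, 0.1813, 0.0271]
tool_rot: [0.051, 0.999, -0.001, -0.002]
ft_force: [-0.1, -0.3, 0.4]
grip_width: 0.0856
grasp_force: 0.0
```

Call:
apply_moves(
  steps=[
    [[0,0,0.01],[0,0,0],1],
    [[0,0,0],[0,0,0],0],
    [[0,0,0],[0,0,0],0],
    [[0,0,0],[0,0,0],0],
    [[0,0,0],[0,0,0],0],
    [[0,0,0],[0,0,0],0],
    [[0,0,0],[0,0,0],0],
    [[0,0,0],[0,0,0],0],
  ],
)

```text
clock: 21.88
eef_pos: [0.4241, 0.1835, 0.0291]
tool_rot: [0.05, 0.999, 0.001, 0.002]
ft_force: [-1.0, -1.4, 5.5]
grip_width: 0.0318
grasp_force: 59.2
```

Run:
```python
from h import *
plan([.4230,.1818,.15],np.pi-.017);fix()
```

```text
clock 21.9 pos [0.4241 0.1835 0.0291] phi 3.0409 tilt 0.0037 w 0.0318 Fg 59.2 F [-1.  -1.4  5.5]
 shift(old axes) [ 0.004 -0.009 -0.604]  shift(new axes) [ 0.005 -0.008 -0.604]  turn -0.0267
fix turn [0.0006 0.001  0.    ] joints [ 0.408  0.389 -0.429  0.749  0.     0.509]
```

Call:
apply_moves(
  steps=[
    [[0,0,-0.03],[0,0,0],0],
    [[0,0,-0.08],[0,0,0],0],
    [[0,0,-0.1],[0,0,0],0],
    [[0,0,-0.12],[0,0,0],0],
    [[0,0,-0.12],[0,0,0],0],
    [[0,0,-0.1],[0,0,0],0],
    [[0,0,-0.05],[0.0003,0.001,-0.0267],0],
    [[0,-0.06,0],[0,0,0],0],
  ],
)

```text
clock: 22.55
eef_pos: [0.4249, 0.1727, 0.151]
tool_rot: [0.007, 1.0, 0.002, 0.002]
ft_force: [0.7, 0.1, -0.8]
grip_width: 0.0323
grasp_force: 59.6
```

Call:
apply_moves(
  steps=[
    [[0,-0.1,0],[0,0,0],0],
    [[0,-0.13,0],[0,0,0],0],
    [[0,-0.13,0],[0,0,0],0],
    [[0,-0.13,0],[0,0,0],0],
    [[-0.05,-0.13,0],[0,0,0],0],
    [[-0.1,-0.13,0],[0,0,0],0],
    [[-0.1,-0.13,0],[0,0,0],0],
    [[-0.1,-0.13,0],[0,0,0],0],
  ],
)

```text
clock: 23.22
eef_pos: [0.4886, -0.0344, 0.147]
tool_rot: [0.01, 1.0, -0.0, -0.002]
ft_force: [0.9, 1.5, 0.1]
grip_width: 0.032
grasp_force: 59.6
```

Call:
apply_moves(
  steps=[
    [[-0.1,-0.12,0],[0,0,0],0],
    [[-0.1,-0.08,0],[0,0,0],0],
    [[-0.1,-0.02,0],[0,0,0],0],
    [[-0.1,0,0],[0,0,0],0],
    [[-0.05,0,0],[0,0,0],0],
    [[0,0,0],[0,0,0],0],
    [[0,0,0],[0,0,0],0],
    [[0,0,0],[0,0,0],0],
  ],
)

```text
clock: 23.88
eef_pos: [0.5769, -0.0779, 0.1466]
tool_rot: [0.009, 1.0, -0.0, -0.003]
ft_force: [-0.6, 0.1, -0.7]
grip_width: 0.0318
grasp_force: 59.7
```

Run:
```python
from h import *
plan(rd(0.003,-.19,.09),np.pi-.017);fix()
```

```text
clock 23.9 pos [ 0.5769 -0.0779  0.1466] phi 3.1237 tilt 0.0052 w 0.0318 Fg 59.7 F [-0.6  0.1 -0.7]
 shift(old axes) [-0.097 -0.014  0.283]  shift(new axes) [-0.097 -0.014  0.283]  turn -0.0003
fix turn [-0.0001 -0.0017  0.    ] joints [-1.34e-01  4.65e-01  6.00e-02  1.17e+00 -1.00e-03 -1.16e-01]
```

Call:
apply_moves(
  steps=[
    [[-0.05,-0.014,0.03],[0,-0.0017,0],0],
    [[-0.047,0,0.05],[0,0,0],0],
    [[0,0,0.07],[0,0,0],0],
    [[0,0,0.07],[0,0,0],0],
    [[0,0,0.05],[0,0,0],0],
    [[0,0,0.01],[0,0,0],0],
    [[0,0,0],[0,0,0],0],
    [[0,0,0],[0,0,0],0],
  ],
)

```text
clock: 24.55
eef_pos: [0.5982, -0.081, 0.0918]
tool_rot: [0.008, 1.0, -0.0, 0.002]
ft_force: [0.2, 0.5, -0.5]
grip_width: 0.032
grasp_force: 59.7
```

Run:
```python
from h import *
plan(rd(0.003,-.19,.0565),np.pi-.017);fix()
```

```text
clock 24.6 pos [ 0.5982 -0.081   0.0918] phi 3.1246 tilt 0.0033 w 0.032 Fg 59.7 F [ 0.2  0.5 -0.5]
 shift(old axes) [ 0.009 -0.     0.176]  shift(new axes) [ 0.009 -0.     0.176]  turn 0.0
fix turn [-0.0001  0.0011 -0.    ] joints [-0.135  0.546  0.04   1.062 -0.    -0.118]
```

Call:
apply_moves(
  steps=[
    [[0.008,0,0.03],[0,0.001,0],0],
    [[0,0,0.05],[0,0,0],0],
    [[0,0,0.05],[0,0,0],0],
    [[0,0,0.03],[0,0,0],0],
    [[0,0,0.016],[0,0,0],0],
    [[0,0,0],[0,0,0],0],
    [[0,0,0],[0,0,0],0],
    [[0,0,0],[0,0,0],0.6],
  ],
)

```text
clock: 25.22
eef_pos: [0.5962, -0.0808, 0.0559]
tool_rot: [0.008, 1.0, -0.0, -0.0]
ft_force: [-0.1, 0.7, -0.2]
grip_width: 0.043
grasp_force: 0.0
```

Call:
apply_moves(
  steps=[
    [[0,0,0],[0,0,0],0.6],
    [[0,0,0],[0,0,0],0.6],
    [[0,0,0],[0,0,0],0.6],
    [[0,0,0],[0,0,0],0.6],
    [[0,0,-0.03],[0,0,0],0.6],
    [[0,0,-0.08],[0,0,0],0.6],
    [[0,0,-0.12],[0,0,0],0.6],
    [[0,0,-0.12],[0,0,0],0.6],
  ],
)

```text
clock: 25.88
eef_pos: [0.5957, -0.0807, 0.1265]
tool_rot: [0.008, 1.0, -0.0, -0.001]
ft_force: [0.0, 0.0, 0.2]
grip_width: 0.0512
grasp_force: 0.0
```

Call:
apply_moves(
  steps=[
    [[0,0,-0.12],[0,0,0],0.6],
    [[0,0,-0.12],[0,0,0],1],
    [[0,0,-0.1],[0,0,0],1],
    [[0,0,-0.05],[0,0,0],1],
    [[0.06,0,0],[0,0,0.038],1],
    [[0.1,-0.04,0],[0,0,0.038],1],
    [[0.1,-0.08,0],[0,0,0.038],1],
    [[0.1,-0.08,0],[0,0,0.038],1],
  ],
)

```text
clock: 26.55
eef_pos: [0.5147, -0.104, 0.2037]
tool_rot: [0.247, 0.969, -0.0, -0.0]
ft_force: [0.1, -0.2, 0.2]
grip_width: 0.0856
grasp_force: 0.0
```

Run:
```python
from h import *
p,d=camera("scene"); cv2.imwrite("pics/scene4b.png",cv2.resize(p[150:300,170:370,::-1],(800,600),interpolation=cv2.INTER_CUBIC))
plan([.427,-.210,.2],np.pi/2+.063);fix()
```

```text
clock 26.6 pos [ 0.5092 -0.1049  0.2033] phi 2.6356 tilt 0.0075 w 0.0851 Fg 0.0 F [-6.7 -0.1 -1.3]
 shift(old axes) [ 0.105 -0.659  0.017]  shift(new axes) [-0.499 -0.443  0.017]  turn 0.3189
fix turn [-0.0014 -0.002   0.    ] joints [-0.202  0.309 -0.022  1.247 -0.002  0.304]
```

View pics/scene4b.png

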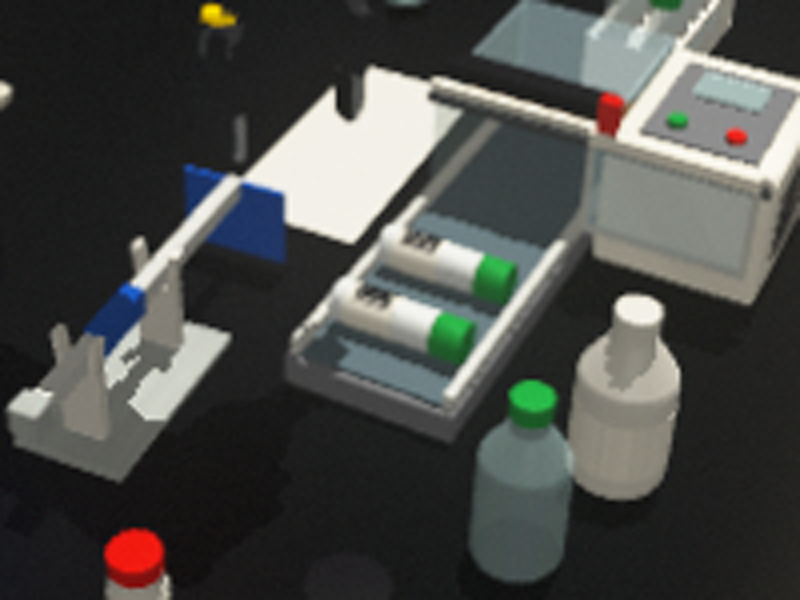

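Run:
```python
from h import *
p,d=camera("top"); cv2.imwrite("pics/top2.png",cv2.resize(p[120:280,210:410,::-1],(800,640))[:600])
X=cloud("top",d); X[d==0]=0; Z=X[...,2]
def B(x0,x1,y0,y1,z0,z1): return (X[...,0]>x0)&(X[...,0]<x1)&(X[...,1]>y0)&(X[...,1]<y1)&(Z>z0)&(Z<z1)
q=X[B(.36,.5,-.4,0,.078,.095)]*1000; print(len(q)); 
for s in range(-350,0,20):
    c=q[(q[:,1]>s)&(q[:,1]<s+20)]
    if len(c): print(s+10,len(c),np.round([c[:,0].min(),c[:,0].max(),np.median(c[:,2])],1))
q=X[B(.52,.67,-.14,.1,.055,.07)]*1000; print("tubes",len(q)); 
if len(q): print(np.histogram(q[:,1],bins=range(-140,100,6)))
```

```text
245
-340 3 [425.6 438.5  85.2]
-320 49 [422.  444.9  86.7]
-300 25 [428.  438.   83.8]
-280 28 [424.4 437.6  83.3]
-260 35 [414.4 446.5  84.1]
-240 22 [420.4 436.6  85.1]
-60 6 [413.  422.8  85.3]
-40 30 [409.3 422.6  83.3]
-20 47 [370.6 457.4  82.4]
tubes 463
(array([ 0,  0,  0,  0,  0,  0,  0, 18, 30, 40, 49, 38,  7,  0,  0,  0,  0,
        0,  0,  0, 14, 56, 66, 60, 54, 31,  0,  0,  0,  0,  0,  0,  0,  0,
        0,  0,  0,  0,  0]), array([-140, -134, -128, -122, -116, -110, -104,  -98,  -92,  -86,  -80,
        -74,  -68,  -62,  -56,  -50,  -44,  -38,  -32,  -26,  -20,  -14,
         -8,   -2,    4,   10,   16,   22,   28,   34,   40,   46,   52,
         58,   64,   70,   76,   82,   88,   94]))
```

View pics/top2.png

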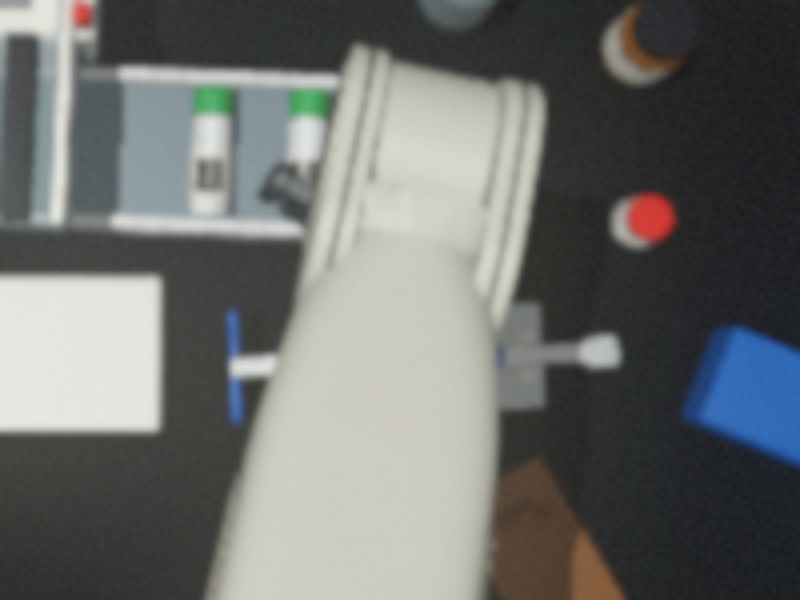

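Call:
apply_moves(
  steps=[
    [[0,0,0],[-0.0014,-0.002,0.035],1],
    [[0,0,0],[0,0,0.036],1],
    [[0,0,0],[0,0,0.036],1],
    [[0,0,0],[0,0,0.036],1],
    [[0,0,0],[0,0,0.036],1],
    [[0,0,0],[0,0,0.036],1],
    [[0,0,0],[0,0,0.036],1],
    [[0,0,0],[0,0,0.036],1],
  ],
)

```text
clock: 27.32
eef_pos: [0.5161, -0.1036, 0.2039]
tool_rot: [0.644, 0.765, 0.002, 0.003]
ft_force: [0.8, -1.0, 0.2]
grip_width: 0.0853
grasp_force: 0.0
```

Call:
apply_moves(
  steps=[
    [[0,0,0],[0,0,0.032],1],
    [[-0.06,-0.04,0],[0,0,0],1],
    [[-0.1,-0.09,0],[0,0,0],1],
    [[-0.12,-0.11,0],[0,0,0],1],
    [[-0.12,-0.11,0],[0,0,0],1],
    [[-0.08,-0.06,0],[0,0,0],1],
    [[0,0,0],[0,0,0],1],
    [[0,0,0],[0,0,0],1],
  ],
)

```text
clock: 27.98
eef_pos: [0.441, -0.2063, 0.2036]
tool_rot: [0.681, 0.732, 0.003, 0.003]
ft_force: [0.5, 0.4, 0.9]
grip_width: 0.0856
grasp_force: 0.0
```

Run:
```python
from h import *
p,d=camera("scene"); h=cv2.cvtColor(p,cv2.COLOR_RGB2HSV).astype(int)
m=((h[...,0]>95)&(h[...,0]<130)&(h[...,1]>120)).astype(np.uint8); m[:180]=0;m[250:]=0;m[:,:180]=0;m[:,260:]=0
n,l,s,c=cv2.connectedComponentsWithStats(m)
for i in range(1,n):
    if s[i][4]>15: print(s[i],c[i],onz("scene",[c[i]],.08))
plan([.427,-.210,.075],np.pi/2+.063);fix()
```

```text
[216 192  10  12  47] [220.12765957 196.59574468] [[ 0.39785863 -0.04364505  0.08      ]]
[222 196  19  20 244] [233.10655738 205.86065574] [[ 0.45966519 -0.06691746  0.08      ]]
[191 220  15  19 139] [198.77697842 228.30215827] [[ 0.42862537 -0.20905292  0.08      ]]
clock 28.0 pos [ 0.4415 -0.2057  0.2037] phi 1.6449 tilt 0.0079 w 0.0855 Fg 0.0 F [-0.6 -0.1 -0.5]
 shift(old axes) [-0.016 -0.074  0.643]  shift(new axes) [-0.017 -0.074  0.643]  turn 0.0035
fix turn [0.0025 0.     0.    ] joints [-0.438  0.235 -0.121  1.208  0.004  1.058]
```

Call:
apply_moves(
  steps=[
    [[-0.016,-0.07,0.04],[0.0025,0,0.0035],1],
    [[0,0,0.09],[0,0,0],1],
    [[0,0,0.12],[0,0,0],1],
    [[0,0,0.12],[0,0,0],1],
    [[0,0,0.12],[0,0,0],1],
    [[0,0,0.1],[0,0,0],1],
    [[0,0,0.06],[0,0,0],1],
    [[0,0,0],[0,0,0],1],
  ],
)

```text
clock: 28.7
eef_pos: [0.4261, -0.2078, 0.0707]
tool_rot: [0.683, 0.73, -0.001, -0.003]
ft_force: [-0.3, -0.0, -0.2]
grip_width: 0.0855
grasp_force: 0.0
```

Run:
```python
from h import *
plan([.427,-.210,.073],np.pi/2+.063);fix()
```

```text
clock 28.7 pos [ 0.4261 -0.2078  0.0707] phi 1.6367 tilt 0.0062 w 0.0855 Fg 0.0 F [-0.3 -0.  -0.2]
 shift(old axes) [-0.011  0.004 -0.012]  shift(new axes) [-0.011  0.004 -0.012]  turn 0.0009
fix turn [-0.0017 -0.0009  0.    ] joints [-0.454  0.354 -0.342  0.881 -0.     1.051]
```

Call:
apply_moves(
  steps=[
    [[-0.008,0.004,-0.01],[-0.001,-0.0005,0],1],
    [[0,0,0],[0,0,0],0],
    [[0,0,0],[0,0,0],0],
    [[0,0,0],[0,0,0],0],
    [[0,0,0],[0,0,0],0],
    [[0,0,0],[0,0,0],0],
    [[0,0,0],[0,0,0],0],
    [[0,0,0],[0,0,0],0],
  ],
)

```text
clock: 29.37
eef_pos: [0.4285, -0.2117, 0.0762]
tool_rot: [0.684, 0.729, 0.0, 0.002]
ft_force: [-0.9, 0.1, 4.1]
grip_width: 0.0168
grasp_force: 59.1
```

Call:
apply_moves(
  steps=[
    [[0,0,0],[0,0,0],0],
    [[0,0,0],[0,0,0],0],
    [[0,0,-0.03],[0,0,0],0],
    [[0,0,-0.06],[0,0,0],0],
    [[0,0,-0.08],[0,0,0],0],
    [[0,0,-0.08],[0,0,0],0],
    [[0,0,-0.08],[0,0,0],0],
    [[0,0,-0.06],[0,0,0],0],
  ],
)

```text
clock: 30.03
eef_pos: [0.4276, -0.2112, 0.1544]
tool_rot: [0.684, 0.729, 0.0, 0.001]
ft_force: [1.1, -0.8, -0.9]
grip_width: 0.0171
grasp_force: 58.5
```

Run:
```python
from h import *
plan(rd(0,-.335,.170),np.pi/2-.017);fix()
```

```text
clock 30.0 pos [ 0.4276 -0.2112  0.1544] phi 1.6338 tilt 0.0026 w 0.0171 Fg 58.5 F [ 1.1 -0.8 -0.9]
 shift(old axes) [-0.125  0.81  -0.078]  shift(new axes) [-0.06   0.817 -0.078]  turn 0.0255
fix turn [0.0006 0.0005 0.    ] joints [-0.458  0.258 -0.227  1.083 -0.     1.049]
```

Call:
apply_moves(
  steps=[
    [[0,0,-0.08],[0,0,0],0],
    [[0,0.03,-0.04],[0,0,0.0255],0],
    [[-0.01,0.08,0],[0,0,0],0],
    [[-0.01,0.1,0],[0,0,0],0],
    [[-0.01,0.1,0],[0,0,0],0],
    [[-0.01,0.1,0],[0,0,0],0],
    [[0,0.1,0],[0,0,0],0],
    [[0,0.1,0],[0,0,0],0],
  ],
)

```text
clock: 30.7
eef_pos: [0.5499, -0.2207, 0.177]
tool_rot: [0.713, 0.701, -0.0, 0.0]
ft_force: [0.8, 0.1, -1.2]
grip_width: 0.0173
grasp_force: 58.7
```

Call:
apply_moves(
  steps=[
    [[0,0.1,0],[0,0,0],0],
    [[0,0.07,0],[0,0,0],0],
    [[0,0.04,0],[0,0,0],0],
    [[0,0,0],[0,0,0],0],
    [[0,0,0],[0,0,0],0],
    [[0,0,0],[0,0,0],0],
    [[0,0,0],[0,0,0],0],
    [[0,0,0],[0,0,0],0],
  ],
)

```text
clock: 31.37
eef_pos: [0.5909, -0.2216, 0.1781]
tool_rot: [0.713, 0.701, 0.0, 0.001]
ft_force: [-1.0, 0.1, -2.0]
grip_width: 0.0169
grasp_force: 58.8
```

Run:
```python
from h import *
plan(rd(0.001,-.332,.100),np.pi/2-.017);fix()
p,d=camera("scene"); cv2.imwrite("pics/scene5b.png",cv2.resize(p[150:300,170:370,::-1],(800,600),interpolation=cv2.INTER_CUBIC))
h=cv2.cvtColor(p,cv2.COLOR_RGB2HSV).astype(int)
m=((h[...,0]>95)&(h[...,0]<130)&(h[...,1]>150)).astype(np.uint8); m[:150]=0;m[260:]=0
n,l,s,c=cv2.connectedComponentsWithStats(m)
for i in range(1,n):
    if s[i][4]>15: print(s[i],c[i])
```

```text
clock 31.4 pos [ 0.5909 -0.2216  0.1781] phi 1.5534 tilt 0.0027 w 0.0169 Fg 58.8 F [-1.   0.1 -2. ]
 shift(old axes) [-0.007  0.005  0.391]  shift(new axes) [-0.007  0.005  0.391]  turn -0.0001
fix turn [0.0007 0.0005 0.    ] joints [-3.580e-01  5.350e-01  2.580e-01  1.292e+00 -1.000e-03  1.230e+00]
[265 181  10  13  71] [268.21126761 185.97183099]
[272 185  21  23 292] [283.76369863 196.20205479]
[239 213   9  18  76] [244.01315789 221.14473684]
```

View pics/scene5b.png

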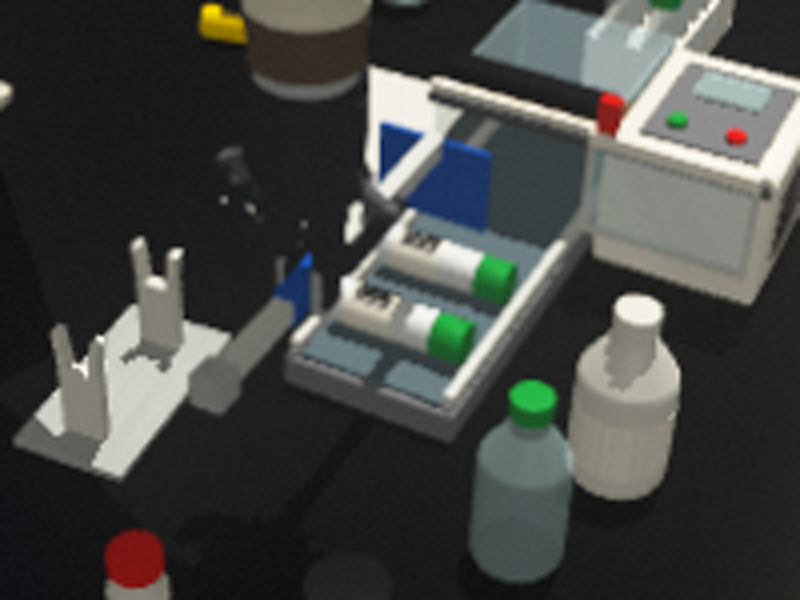

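Run:
```python
from h import *
o,R=pose(); t=o["eef_pos"]; f=np.arctan2(R[1,0],R[0,0]); a=np.array([np.cos(f),np.sin(f),0]); b=np.array([np.sin(f),-np.cos(f),0])
for L in(.186,.189,.192): print(L,[(proj("scene",t+a*L+b*s*.045+[0,0,-.0632])[0]-[170,150]+.5)*4 for s in(1,)], (proj("scene",t+a*L+b*-.045+[0,0,.0078])[0]-[170,150]+.5)*4)
```

```text
0.186 [array([485.60078633, 235.05872275])] [380.01653319 120.75499668]
0.189 [array([487.28948753, 232.95696754])] [381.91424825 118.85931835]
0.192 [array([488.9717393 , 230.86307145])] [383.80475183 116.97085797]
```

Call:
apply_moves(
  steps=[
    [[-0.005,0.005,0.03],[0.0003,0.0003,0],0],
    [[0,0,0.05],[0,0,0],0],
    [[0,0,0.06],[0,0,0],0],
    [[0,0,0.06],[0,0,0],0],
    [[0,0,0.06],[0,0,0],0],
    [[0,0,0.06],[0,0,0],0],
    [[0,0,0.06],[0,0,0],0],
    [[0,0,0.018],[0,0,0],0],
  ],
)

```text
clock: 32.08
eef_pos: [0.5909, -0.222, 0.095]
tool_rot: [0.713, 0.701, -0.001, -0.001]
ft_force: [-0.6, 0.7, -2.3]
grip_width: 0.0168
grasp_force: 58.8
```

Run:
```python
from h import *
plan(rd(0.001,-.332,.0985),np.pi/2-.017);fix()
```

```text
clock 32.1 pos [ 0.5909 -0.222   0.095 ] phi 1.5537 tilt 0.0033 w 0.0168 Fg 58.8 F [-0.6  0.7 -2.3]
 shift(old axes) [-0.005  0.005 -0.017]  shift(new axes) [-0.005  0.005 -0.017]  turn -0.0
fix turn [-0.001  -0.0003  0.    ] joints [-0.359  0.598  0.141  1.117 -0.     1.229]
```

Call:
apply_moves(
  steps=[
    [[0.01,0,0],[0,0,0],0],
    [[0.02,0,0],[0,0,0],0],
    [[0.02,0,0],[0,0,0],0],
    [[0.02,0,0],[0,0,0],0],
    [[0.02,0,0],[0,0,0],0],
    [[0.02,0,0],[0,0,0],0],
    [[0.02,0,0],[0,0,0],0],
    [[0.02,0,0],[0,0,0],0],
  ],
)

```text
clock: 32.75
eef_pos: [0.5935, -0.1922, 0.0987]
tool_rot: [0.713, 0.701, 0.0, 0.001]
ft_force: [-0.6, 0.2, -1.7]
grip_width: 0.0171
grasp_force: 58.8
```

Call:
apply_moves(
  steps=[
    [[0.02,0,0],[0,0,0],0],
    [[0.02,0,0],[0,0,0],0],
    [[0.02,0,0],[0,0,0],0],
    [[0.02,0,0],[0,0,0],0],
    [[0.02,0,0],[0,0,0],0],
    [[0.02,0,0],[0,0,0],0],
    [[0.02,0,0],[0,0,0],0],
    [[0.02,0,0],[0,0,0],0],
  ],
)

```text
clock: 33.42
eef_pos: [0.5939, -0.1603, 0.0984]
tool_rot: [0.713, 0.701, 0.0, 0.001]
ft_force: [0.1, 0.1, -1.9]
grip_width: 0.0174
grasp_force: 58.8
```

Call:
apply_moves(
  steps=[
    [[0.02,0,0],[0,0,0],0],
    [[0.02,0,0],[0,0,0],0],
    [[0.02,0,0],[0,0,0],0],
    [[0.02,0,0],[0,0,0],0],
    [[0.02,0,0],[0,0,0],0],
    [[0.02,0,0],[0,0,0],0],
    [[0.02,0,0],[0,0,0],0],
    [[0.02,0,0],[0,0,0],0],
  ],
)

```text
clock: 34.08
eef_pos: [0.5944, -0.1283, 0.0983]
tool_rot: [0.713, 0.701, 0.0, 0.001]
ft_force: [0.3, 0.3, -1.9]
grip_width: 0.0171
grasp_force: 58.8
```

Run:
```python
from h import *
plan(rd(0.001,-.068,.0985),np.pi/2-.017);fix()
p,d=camera("scene"); cv2.imwrite("pics/scene6b.png",cv2.resize(p[150:270,210:370,::-1],(800,600),interpolation=cv2.INTER_CUBIC))
```

```text
clock 34.1 pos [ 0.5944 -0.1283  0.0983] phi 1.5539 tilt 0.0019 w 0.0171 Fg 58.8 F [ 0.3  0.3 -1.9]
 shift(old axes) [ 0.846 -0.005 -0.001]  shift(new axes) [ 0.846 -0.005 -0.001]  turn 0.0
fix turn [0.0006 0.0002 0.    ] joints [-0.212  0.549  0.064  1.084 -0.     1.375]
```

View pics/scene6b.png

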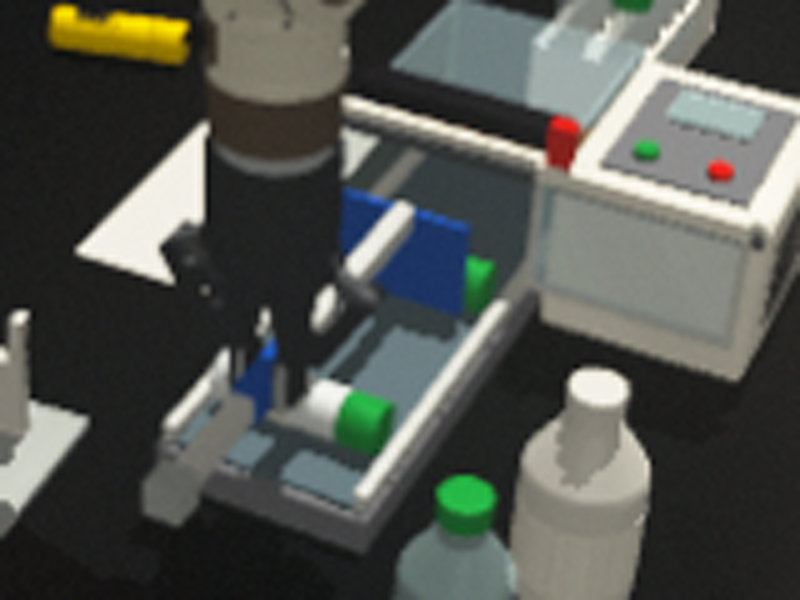

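Call:
apply_moves(
  steps=[
    [[0.02,0,0],[0,0,0],0],
    [[0.02,0,0],[0,0,0],0],
    [[0.02,0,0],[0,0,0],0],
    [[0.02,0,0],[0,0,0],0],
    [[0.02,0,0],[0,0,0],0],
    [[0.02,0,0],[0,0,0],0],
    [[0.02,0,0],[0,0,0],0],
    [[0.02,0,0],[0,0,0],0],
  ],
)

```text
clock: 34.8
eef_pos: [0.595, -0.0962, 0.0983]
tool_rot: [0.713, 0.701, 0.0, 0.001]
ft_force: [0.6, -0.2, -2.5]
grip_width: 0.0169
grasp_force: 58.8
```

Call:
apply_moves(
  steps=[
    [[0.02,0,0],[0,0,0],0],
    [[0.02,0,0],[0,0,0],0],
    [[0.02,0,0],[0,0,0],0],
    [[0.02,0,0],[0,0,0],0],
    [[0.02,0,0],[0,0,0],0],
    [[0.02,0,0],[0,0,0],0],
    [[0.02,0,0],[0,0,0],0],
    [[0.02,0,0],[0,0,0],0],
  ],
)

```text
clock: 35.47
eef_pos: [0.5955, -0.0643, 0.0983]
tool_rot: [0.713, 0.701, 0.0, 0.001]
ft_force: [-0.5, -0.4, -2.2]
grip_width: 0.017
grasp_force: 58.8
```

Call:
apply_moves(
  steps=[
    [[0.02,0,0],[0,0,0],0],
    [[0.02,0,0],[0,0,0],0],
    [[0.02,0,0],[0,0,0],0],
    [[0.02,0,0],[0,0,0],0],
    [[0.02,0,0],[0,0,0],0],
    [[0.02,0,0],[0,0,0],0],
    [[0.02,0,0],[0,0,0],0],
    [[0.02,0,0],[0,0,0],0],
  ],
)

```text
clock: 36.13
eef_pos: [0.5961, -0.0323, 0.0983]
tool_rot: [0.713, 0.701, 0.0, 0.001]
ft_force: [-0.2, -0.1, -1.1]
grip_width: 0.017
grasp_force: 58.8
```

Call:
apply_moves(
  steps=[
    [[0.02,0,0],[0,0,0],0],
    [[0.02,0,0],[0,0,0],0],
    [[0.02,0,0],[0,0,0],0],
    [[0.02,0,0],[0,0,0],0],
    [[0.02,0,0],[0,0,0],0],
    [[0.02,0,0],[0,0,0],0],
    [[0.02,0,0],[0,0,0],0],
    [[0.02,0,0],[0,0,0],0],
  ],
)

```text
clock: 36.8
eef_pos: [0.5966, -0.0003, 0.0982]
tool_rot: [0.713, 0.701, 0.0, 0.001]
ft_force: [0.1, -0.0, -1.1]
grip_width: 0.0174
grasp_force: 58.8
```

Run:
```python
from h import *
plan(rd(0.001,-.068,.0985),np.pi/2-.017);fix()
p,d=camera("top"); cv2.imwrite("pics/top7b.png",cv2.resize(p[110:200,150:270,::-1],(800,600),interpolation=cv2.INTER_CUBIC))
```

```text
clock 36.8 pos [ 5.966e-01 -3.000e-04  9.820e-02] phi 1.5538 tilt 0.0019 w 0.0174 Fg 58.8 F [ 0.1 -0.  -1.1]
 shift(old axes) [ 0.206 -0.005 -0.001]  shift(new axes) [ 0.206 -0.005 -0.001]  turn 0.0
fix turn [0.0005 0.0002 0.    ] joints [-0.000e+00  5.280e-01  2.800e-02  1.069e+00 -1.000e-03  1.588e+00]
```

View pics/top7b.png

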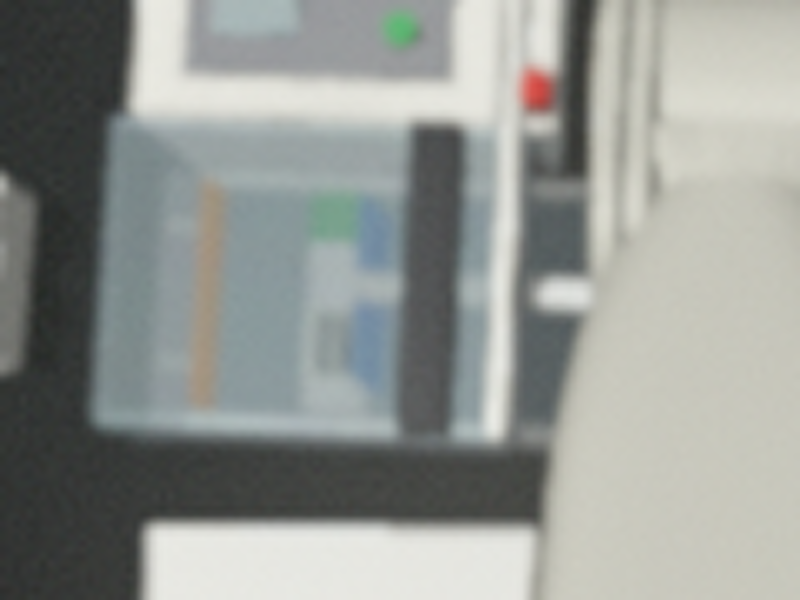

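Call:
apply_moves(
  steps=[
    [[0.02,0,0],[0,0,0],0],
    [[0.02,0,0],[0,0,0],0],
    [[0.02,0,0],[0,0,0],0],
    [[0.02,0,0],[0,0,0],0],
    [[0.02,0,0],[0,0,0],0],
    [[0.02,0,0],[0,0,0],0],
    [[0.02,0,0],[0,0,0],0],
    [[0.015,0,0],[0,0,0],0],
  ],
)

```text
clock: 37.52
eef_pos: [0.5971, 0.0309, 0.0982]
tool_rot: [0.713, 0.701, 0.0, 0.001]
ft_force: [-0.9, 0.5, -2.6]
grip_width: 0.0167
grasp_force: 58.8
```

Call:
apply_moves(
  steps=[
    [[0.01,0,0],[0,0,0],0],
    [[0.01,0,0],[0,0,0],0],
    [[0.01,0,0],[0,0,0],0],
    [[0.01,0,0],[0,0,0],0],
    [[0.01,0,0],[0,0,0],0],
    [[0.01,0,0],[0,0,0],0],
    [[0,0,0],[0,0,0],0],
    [[0,0,0],[0,0,0],0],
  ],
)

```text
clock: 38.18
eef_pos: [0.5973, 0.0424, 0.0981]
tool_rot: [0.713, 0.701, 0.0, 0.001]
ft_force: [-0.6, 0.4, -2.0]
grip_width: 0.0169
grasp_force: 58.8
```

```bash
cat > rt.py <<'E'
from h import *
plan(rd(0.001,-.068,.0985),np.pi/2-.017)
p,d=camera("top")
h=cv2.cvtColor(p,cv2.COLOR_RGB2HSV).astype(int)
def inv(w):
    w=w-np.array([X0,Y0,0]); c,s=np.cos(YAW),np.sin(YAW); return np.round(1000*np.array([c*w[0]+s*w[1],-s*w[0]+c*w[1]]),1)
W=np.zeros((384,512),bool); W[125:180,160:240]=1
for n,m,z in(("green",(h[...,0]>40)&(h[...,0]<85)&(h[...,1]>70),.06),("blue",(h[...,0]>100)&(h[...,0]<125)&(h[...,1]>75),.06),("orange",(h[...,0]<22)&(h[...,1]>50),.064)):
    m=(m&W).astype(np.uint8); k,l,s,c=cv2.connectedComponentsWithStats(m)
    for i in range(1,k):
        if s[i][4]>6: print(n,s[i][4],"lo/hi y",[inv(onz("top",[[u,c[i][1]]],z)[0])[1] for u in (s[i][0]+s[i][2]-.5,s[i][0]-.5)],"c",inv(onz("top",[c[i]],z)[0]))
E
python3 rt.py
```

```text
clock 38.2 pos [0.5973 0.0424 0.0981] phi 1.554 tilt 0.0019 w 0.0169 Fg 58.8 F [-0.6  0.4 -2. ]
 shift(old axes) [-0.007 -0.005 -0.002]  shift(new axes) [-0.007 -0.005 -0.002]  turn 0.0001
```

```bash
python3 - <<'E'
import re
s=open("rt.py").read()
s=s.replace('h=cv2.cvtColor(p,cv2.COLOR_RGB2HSV).astype(int)','r,g,b=[p[...,i].astype(int) for i in range(3)]')
s=re.sub(r'for n,m,z in.*:\n','for n,m,z in(("green",(g-r>22)&(g-b>6),.06),("blue",(b-r>35)&(b-g>22),.06),("orange",(r-b>10),.064)):\n',s)
open("rt.py","w").write(s)
E
python3 rt.py; python3 -c "
from h import *
p,d=camera('top'); print(p[142,196:208].tolist()); print(p[155,176:196].tolist())"
```

```text
clock 38.2 pos [0.5973 0.0423 0.0982] phi 1.5538 tilt 0.002 w 0.017 Fg 58.8 F [-0.1  0.8 -2.4]
 shift(old axes) [-0.007 -0.005 -0.001]  shift(new axes) [-0.007 -0.005 -0.001]  turn 0.0
green 47 lo/hi y [np.float64(135.0), np.float64(155.2)] c [ 41.2 144.9]
orange 1053 lo/hi y [np.float64(-34.3), np.float64(48.5)] c [ 5.3 -0.2]
orange 110 lo/hi y [np.float64(155.1), np.float64(171.9)] c [ -2.2 162.5]
[[129, 147, 155], [136, 152, 154], [135, 151, 153], [136, 152, 154], [137, 152, 155], [136, 153, 154], [137, 152, 155], [139, 154, 155], [137, 153, 156], [138, 153, 156], [138, 153, 154], [139, 153, 156]]
[[146, 156, 159], [144, 154, 154], [150, 154, 151], [158, 152, 142], [162, 151, 133], [159, 152, 136], [164, 163, 156], [166, 173, 170], [170, 180, 178], [170, 181, 179], [171, 181, 179], [172, 182, 180], [168, 180, 179], [158, 172, 175], [142, 160, 172], [131, 152, 166], [132, 150, 164], [135, 153, 164], [140, 155, 166], [143, 158, 164]]
```

Call:
apply_moves(
  steps=[
    [[-0.005,0,0],[0,0,0],0],
    [[-0.01,0,0],[0,0,0],0],
    [[-0.02,0,0],[0,0,0],0],
    [[-0.04,0,0],[0,0,0],0],
    [[-0.06,0,0],[0,0,0],0],
    [[-0.06,0,0],[0,0,0],0],
    [[-0.06,0,0],[0,0,0],0],
    [[-0.06,0,0],[0,0,0],0],
  ],
)

```text
clock: 39.0
eef_pos: [0.5961, -0.0225, 0.0983]
tool_rot: [0.713, 0.701, 0.0, 0.001]
ft_force: [-0.7, 0.3, -1.5]
grip_width: 0.0166
grasp_force: 58.8
```

Call:
apply_moves(
  steps=[
    [[-0.08,0,0],[0,0,0],0],
    [[-0.08,0,0],[0,0,0],0],
    [[-0.08,0,0],[0,0,0],0],
    [[-0.08,0,0],[0,0,0],0],
    [[-0.08,0,0],[0,0,0],0],
    [[-0.08,0,0],[0,0,0],0],
    [[-0.05,0,0],[0,0,0],0],
    [[0,0,0],[0,0,0],0],
  ],
)

```text
clock: 39.67
eef_pos: [0.5942, -0.1297, 0.0983]
tool_rot: [0.714, 0.7, 0.0, 0.001]
ft_force: [0.1, 0.9, -2.5]
grip_width: 0.0171
grasp_force: 58.8
```

Call:
apply_moves(
  steps=[
    [[0,0,-0.04],[0,0,0],0],
    [[0,0,-0.08],[0,0,0],0],
    [[0,0,-0.1],[0,0,0],0],
    [[0,0,-0.1],[0,0,0],0],
    [[0,0,-0.05],[0,0,0],0],
    [[0,0,0],[0,0,0],0],
    [[0,0,0],[0,0,0],0],
    [[0,0,0],[0,0,0],0],
  ],
)

```text
clock: 40.33
eef_pos: [0.5936, -0.126, 0.1712]
tool_rot: [0.713, 0.701, -0.0, -0.0]
ft_force: [0.3, 0.1, -3.0]
grip_width: 0.0169
grasp_force: 58.8
```

```bash
python3 rt.py
python3 - <<'E'
from h import *
plan(rd(0.001,-.413,.172),np.pi/2-.017);fix()
p,d=camera("scene"); h=cv2.cvtColor(p,cv2.COLOR_RGB2HSV).astype(int)
m=((h[...,0]>40)&(h[...,0]<85)&(h[...,1]>120)).astype(np.uint8); m[:150]=0
n,l,s,c=cv2.connectedComponentsWithStats(m)
for i in range(1,n):
    if s[i][4]>15: print(s[i],c[i],onz("scene",[c[i]],.047))
for y in(-.19,-.18): print(y,proj("scene",rd(.047,y,.047)))
m=((h[...,0]>95)&(h[...,0]<130)&(h[...,1]>130)).astype(np.uint8); m[:150]=0;m[260:]=0
n,l,s,c=cv2.connectedComponentsWithStats(m)
for i in range(1,n):
    if s[i][4]>15: print("blue",s[i],c[i])
E
```

```text
clock 40.3 pos [ 0.5936 -0.126   0.1712] phi 1.5545 tilt 0.0004 w 0.0169 Fg 58.8 F [ 0.3  0.1 -3. ]
 shift(old axes) [ 0.835 -0.     0.363]  shift(new axes) [ 0.835 -0.001  0.363]  turn 0.0002
green 75 lo/hi y [np.float64(121.5), np.float64(155.2)] c [ 40.9 138.8]
orange 20 lo/hi y [np.float64(-10.1), np.float64(13.3)] c [98.3  1.8]
orange 110 lo/hi y [np.float64(155.1), np.float64(171.9)] c [ -3.  162.4]
clock 40.4 pos [ 0.5934 -0.1261  0.1708] phi 1.5543 tilt 0.0011 w 0.017 Fg 58.8 F [-0.8 -0.5 -2.7]
 shift(old axes) [-0.889  0.    -0.006]  shift(new axes) [-0.889  0.001 -0.006]  turn 0.0002
fix turn [-0.0004  0.     -0.    ] joints [-0.209  0.493  0.17   1.249 -0.     1.378]
[277 228  12  13 109] [282.43119266 234.03669725] [[ 0.63574021 -0.07999993  0.047     ]]
[297 245  13  12 129] [302.63565891 250.39534884] [[ 0.71600615 -0.11795298  0.047     ]]
-0.19 [[283.57176768 234.84861616]]
-0.18 [[285.01409001 232.94954955]]
blue [279 167  11  13  78] [282.44871795 172.21794872]
blue [287 172  19  22 278] [297.23741007 182.84532374]
blue [257 197  10  15  66] [262.         203.89393939]
```

Call:
apply_moves(
  steps=[
    [[-0.05,0,0],[0,0,0],0],
    [[-0.1,0,0],[0,0,0],0],
    [[-0.12,0,0],[0,0,0],0],
    [[-0.12,0,0],[0,0,0],0],
    [[-0.12,0,0],[0,0,0],0],
    [[-0.12,0,0],[0,0,0],0],
    [[-0.12,0,0],[0,0,0],0],
    [[-0.09,0,0],[0,0,0],0],
  ],
)

```text
clock: 41.1
eef_pos: [0.5905, -0.2974, 0.1713]
tool_rot: [0.714, 0.7, -0.0, 0.0]
ft_force: [0.5, -0.5, -2.7]
grip_width: 0.017
grasp_force: 58.8
```

Call:
apply_moves(
  steps=[
    [[-0.05,0,0],[0,0,0],0],
    [[0,0,0],[0,0,0],0],
    [[0,0,0],[0,0,0],0],
    [[0,0,0],[0,0,0],0],
    [[0,0,0],[0,0,0],0],
    [[0,0,0],[0,0,0],0],
    [[0,0,0],[0,0,0],0],
    [[0,0,0],[0,0,0],0],
  ],
)

```text
clock: 41.77
eef_pos: [0.5916, -0.3038, 0.1727]
tool_rot: [0.713, 0.701, 0.0, 0.001]
ft_force: [-0.2, -0.2, -1.9]
grip_width: 0.0175
grasp_force: 58.8
```

Run:
```python
from h import *
plan(rd(0.001,-.415,.0985),np.pi/2-.017);fix()
```

```text
clock 41.8 pos [ 0.5916 -0.3038  0.1727] phi 1.555 tilt 0.0021 w 0.0175 Fg 58.8 F [-0.2 -0.2 -1.9]
 shift(old axes) [-0.011 -0.005  0.371]  shift(new axes) [-0.011 -0.005  0.371]  turn 0.0004
fix turn [0.0006 0.0003 0.    ] joints [-0.474  0.609  0.37   1.33   0.     1.112]
```

Call:
apply_moves(
  steps=[
    [[-0.011,-0.005,0.03],[0,0,0],0],
    [[0,0,0.05],[0,0,0],0],
    [[0,0,0.06],[0,0,0],0],
    [[0,0,0.06],[0,0,0],0],
    [[0,0,0.06],[0,0,0],0],
    [[0,0,0.06],[0,0,0],0],
    [[0,0,0.05],[0,0,0],0],
    [[0,0,0],[0,0,0],0],
  ],
)

```text
clock: 42.43
eef_pos: [0.5883, -0.3059, 0.0946]
tool_rot: [0.713, 0.701, -0.001, -0.002]
ft_force: [-1.2, 0.7, -2.4]
grip_width: 0.017
grasp_force: 58.8
```

Call:
apply_moves(
  steps=[
    [[0.01,0,0],[0,0,0],0],
    [[0.02,0,0],[0,0,0],0],
    [[0.02,0,0],[0,0,0],0],
    [[0.02,0,0],[0,0,0],0],
    [[0.02,0,0],[0,0,0],0],
    [[0.02,0,0],[0,0,0],0],
    [[0.02,0,0],[0,0,0],0],
    [[0.02,0,0],[0,0,0],0],
  ],
)

```text
clock: 43.1
eef_pos: [0.591, -0.2763, 0.0987]
tool_rot: [0.713, 0.701, 0.0, 0.001]
ft_force: [-0.2, -0.8, -1.8]
grip_width: 0.0168
grasp_force: 58.8
```

Call:
apply_moves(
  steps=[
    [[0.02,0,0],[0,0,0],0],
    [[0.02,0,0],[0,0,0],0],
    [[0.02,0,0],[0,0,0],0],
    [[0.02,0,0],[0,0,0],0],
    [[0.02,0,0],[0,0,0],0],
    [[0.02,0,0],[0,0,0],0],
    [[0.02,0,0],[0,0,0],0],
    [[0.02,0,0],[0,0,0],0],
  ],
)

```text
clock: 43.77
eef_pos: [0.5914, -0.2444, 0.0984]
tool_rot: [0.713, 0.701, 0.0, 0.001]
ft_force: [-0.4, 0.3, -2.0]
grip_width: 0.0174
grasp_force: 58.8
```

Call:
apply_moves(
  steps=[
    [[0.02,0,0],[0,0,0],0],
    [[0.02,0,0],[0,0,0],0],
    [[0.02,0,0],[0,0,0],0],
    [[0.02,0,0],[0,0,0],0],
    [[0.02,0,0],[0,0,0],0],
    [[0.02,0,0],[0,0,0],0],
    [[0.02,0,0],[0,0,0],0],
    [[0.02,0,0],[0,0,0],0],
  ],
)

```text
clock: 44.43
eef_pos: [0.592, -0.2124, 0.0984]
tool_rot: [0.713, 0.701, 0.0, 0.001]
ft_force: [0.5, -0.0, -2.5]
grip_width: 0.0169
grasp_force: 58.8
```

Run:
```python
from h import *
plan(rd(0.001,-.099,.0985),np.pi/2-.017);fix()
p,d=camera("scene"); cv2.imwrite("pics/scene8b.png",cv2.resize(p[150:270,210:370,::-1],(800,600),interpolation=cv2.INTER_CUBIC))
```

```text
clock 44.4 pos [ 0.592  -0.2124  0.0984] phi 1.5539 tilt 0.0019 w 0.0169 Fg 58.8 F [ 0.5 -0.  -2.5]
 shift(old axes) [ 1.112  0.    -0.   ]  shift(new axes) [ 1.112  0.    -0.   ]  turn 0.0
fix turn [0.0006 0.0002 0.    ] joints [-0.344  0.587  0.131  1.113 -0.     1.243]
```

View pics/scene8b.png

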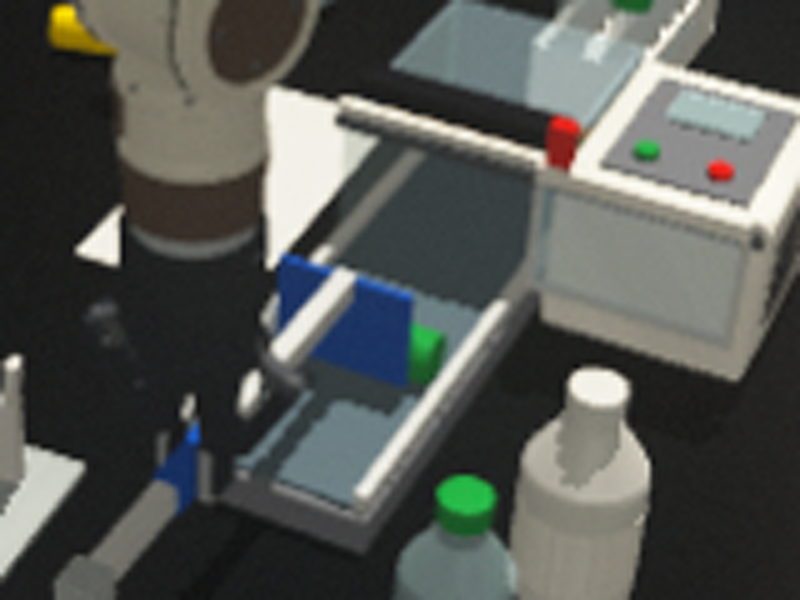

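Call:
apply_moves(
  steps=[
    [[0.02,0,0],[0,0,0],0],
    [[0.02,0,0],[0,0,0],0],
    [[0.02,0,0],[0,0,0],0],
    [[0.02,0,0],[0,0,0],0],
    [[0.02,0,0],[0,0,0],0],
    [[0.02,0,0],[0,0,0],0],
    [[0.02,0,0],[0,0,0],0],
    [[0.02,0,0],[0,0,0],0],
  ],
)

```text
clock: 45.15
eef_pos: [0.5925, -0.1804, 0.0984]
tool_rot: [0.713, 0.701, 0.0, 0.001]
ft_force: [1.3, 0.2, -2.2]
grip_width: 0.017
grasp_force: 58.8
```

Call:
apply_moves(
  steps=[
    [[0.02,0,0],[0,0,0],0],
    [[0.02,0,0],[0,0,0],0],
    [[0.02,0,0],[0,0,0],0],
    [[0.02,0,0],[0,0,0],0],
    [[0.02,0,0],[0,0,0],0],
    [[0.02,0,0],[0,0,0],0],
    [[0.02,0,0],[0,0,0],0],
    [[0.02,0,0],[0,0,0],0],
  ],
)

```text
clock: 45.82
eef_pos: [0.5931, -0.1485, 0.0983]
tool_rot: [0.713, 0.701, 0.0, 0.001]
ft_force: [-0.5, -0.9, -1.5]
grip_width: 0.0172
grasp_force: 58.8
```

Call:
apply_moves(
  steps=[
    [[0.02,0,0],[0,0,0],0],
    [[0.02,0,0],[0,0,0],0],
    [[0.02,0,0],[0,0,0],0],
    [[0.02,0,0],[0,0,0],0],
    [[0.02,0,0],[0,0,0],0],
    [[0.02,0,0],[0,0,0],0],
    [[0.02,0,0],[0,0,0],0],
    [[0.02,0,0],[0,0,0],0],
  ],
)

```text
clock: 46.48
eef_pos: [0.5936, -0.1165, 0.0983]
tool_rot: [0.713, 0.701, 0.0, 0.001]
ft_force: [-0.2, -0.4, -1.6]
grip_width: 0.0171
grasp_force: 58.8
```

Call:
apply_moves(
  steps=[
    [[0.02,0,0],[0,0,0],0],
    [[0.02,0,0],[0,0,0],0],
    [[0.02,0,0],[0,0,0],0],
    [[0.02,0,0],[0,0,0],0],
    [[0.02,0,0],[0,0,0],0],
    [[0.02,0,0],[0,0,0],0],
    [[0.02,0,0],[0,0,0],0],
    [[0.02,0,0],[0,0,0],0],
  ],
)

```text
clock: 47.15
eef_pos: [0.5942, -0.0845, 0.0983]
tool_rot: [0.713, 0.701, 0.0, 0.001]
ft_force: [-0.3, 0.3, -2.1]
grip_width: 0.0169
grasp_force: 58.8
```

Call:
apply_moves(
  steps=[
    [[0.02,0,0],[0,0,0],0],
    [[0.02,0,0],[0,0,0],0],
    [[0.02,0,0],[0,0,0],0],
    [[0.02,0,0],[0,0,0],0],
    [[0.02,0,0],[0,0,0],0],
    [[0.02,0,0],[0,0,0],0],
    [[0.02,0,0],[0,0,0],0],
    [[0.02,0,0],[0,0,0],0],
  ],
)

```text
clock: 47.82
eef_pos: [0.5947, -0.0524, 0.0982]
tool_rot: [0.713, 0.701, 0.0, 0.001]
ft_force: [0.4, -0.3, -2.2]
grip_width: 0.017
grasp_force: 58.8
```

Call:
apply_moves(
  steps=[
    [[0.02,0,0],[0,0,0],0],
    [[0.02,0,0],[0,0,0],0],
    [[0.02,0,0],[0,0,0],0],
    [[0.02,0,0],[0,0,0],0],
    [[0.02,0,0],[0,0,0],0],
    [[0.02,0,0],[0,0,0],0],
    [[0.02,0,0],[0,0,0],0],
    [[0.02,0,0],[0,0,0],0],
  ],
)

```text
clock: 48.48
eef_pos: [0.5952, -0.0205, 0.0982]
tool_rot: [0.713, 0.701, 0.0, 0.001]
ft_force: [1.0, 0.5, -2.3]
grip_width: 0.0171
grasp_force: 58.8
```

Call:
apply_moves(
  steps=[
    [[0.02,0,0],[0,0,0],0],
    [[0.02,0,0],[0,0,0],0],
    [[0.02,0,0],[0,0,0],0],
    [[0.02,0,0],[0,0,0],0],
    [[0.02,0,0],[0,0,0],0],
    [[0.01,0,0],[0,0,0],0],
    [[0.01,0,0],[0,0,0],0],
    [[0,0,0],[0,0,0],0],
  ],
)

```text
clock: 49.15
eef_pos: [0.5957, 0.0035, 0.0982]
tool_rot: [0.713, 0.701, 0.0, 0.001]
ft_force: [-0.3, -1.0, -2.1]
grip_width: 0.0171
grasp_force: 58.8
```

```bash
sed -i 's/-.068,.0985/-.099,.0985/' rt.py; python3 rt.py
```

```text
clock 49.1 pos [0.5957 0.0035 0.0982] phi 1.5543 tilt 0.0018 w 0.0171 Fg 58.8 F [-0.3 -1.  -2.1]
 shift(old axes) [ 0.032  0.    -0.001]  shift(new axes) [ 0.032  0.    -0.001]  turn 0.0002
green 133 lo/hi y [np.float64(94.6), np.float64(155.1)] c [ 41.2 125.3]
orange 19 lo/hi y [np.float64(-10.0), np.float64(13.3)] c [98.7  1.6]
orange 189 lo/hi y [np.float64(-35.0), np.float64(-8.5)] c [ -7.4 -27.6]
orange 107 lo/hi y [np.float64(155.1), np.float64(171.9)] c [ -2.7 162.5]
```

Call:
apply_moves(
  steps=[
    [[0.008,0,0],[0,0,0],0],
    [[0.008,0,0],[0,0,0],0],
    [[0.008,0,0],[0,0,0],0],
    [[0.008,0,0],[0,0,0],0],
    [[0.006,0,0],[0,0,0],0],
    [[0.006,0,0],[0,0,0],0],
    [[0,0,0],[0,0,0],0],
    [[0,0,0],[0,0,0],0],
  ],
)

```text
clock: 49.87
eef_pos: [0.5958, 0.012, 0.0982]
tool_rot: [0.713, 0.701, 0.0, 0.001]
ft_force: [0.2, 0.2, -1.6]
grip_width: 0.0172
grasp_force: 58.7
```

```bash
python3 rt.py
python3 - <<'E'
from h import *
p,d=camera("top"); cv2.imwrite("pics/top9b.png",cv2.resize(p[120:180,160:240,::-1],(800,600),interpolation=cv2.INTER_CUBIC))
E
```

```text
clock 49.9 pos [0.5958 0.012  0.0982] phi 1.554 tilt 0.0019 w 0.0172 Fg 58.7 F [ 0.2  0.2 -1.6]
 shift(old axes) [-0.01   0.    -0.001]  shift(new axes) [-0.01   0.    -0.001]  turn 0.0001
green 125 lo/hi y [np.float64(101.4), np.float64(158.5)] c [ 41.5 129.9]
orange 372 lo/hi y [np.float64(-34.6), np.float64(8.4)] c [ -0.4 -19.9]
orange 93 lo/hi y [np.float64(155.2), np.float64(172.0)] c [ -0.7 163.3]
```

View pics/top9b.png

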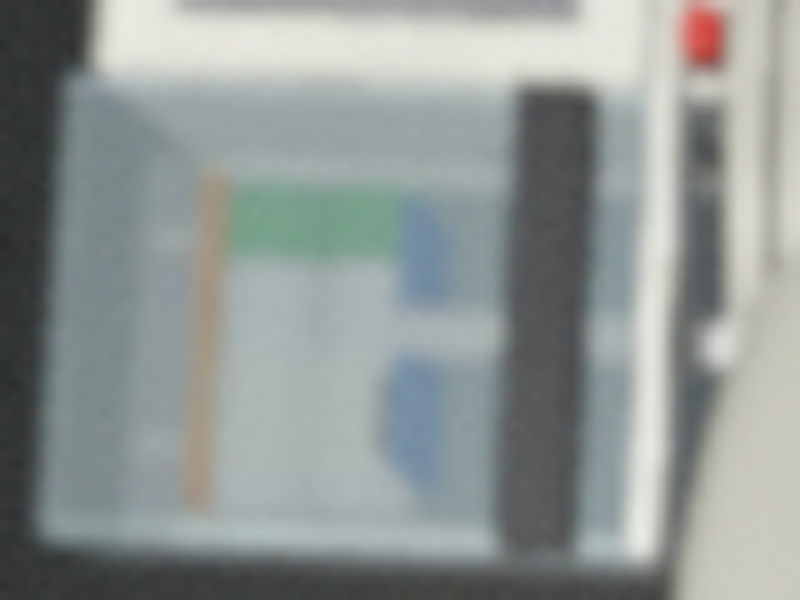

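The two tubes are queued: green caps at (235–400, 220), hard against the orange stop and each other, with the blade behind them. Retract slowly.

Call:
apply_moves(
  steps=[
    [[-0.004,0,0],[0,0,0],0],
    [[-0.004,0,0],[0,0,0],0],
    [[-0.004,0,0],[0,0,0],0],
    [[-0.004,0,0],[0,0,0],0],
    [[-0.004,0,0],[0,0,0],0],
    [[-0.004,0,0],[0,0,0],0],
    [[-0.01,0,0],[0,0,0],0],
    [[-0.03,0,0],[0,0,0],0],
  ],
)

```text
clock: 50.63
eef_pos: [0.5956, -0.0005, 0.0982]
tool_rot: [0.713, 0.701, 0.0, 0.001]
ft_force: [0.3, -0.9, -2.5]
grip_width: 0.0173
grasp_force: 58.7
```

Call:
apply_moves(
  steps=[
    [[-0.05,0,0],[0,0,0],0],
    [[-0.08,0,0],[0,0,0],0],
    [[-0.08,0,0],[0,0,0],0],
    [[-0.08,0,0],[0,0,0],0],
    [[-0.08,0,0],[0,0,0],0],
    [[-0.08,0,0],[0,0,0],0],
    [[-0.08,0,0],[0,0,0],0],
    [[-0.08,0,0],[0,0,0],0],
  ],
)

```text
clock: 51.3
eef_pos: [0.5932, -0.1247, 0.0983]
tool_rot: [0.713, 0.701, 0.0, 0.001]
ft_force: [-0.5, -0.2, -2.3]
grip_width: 0.0171
grasp_force: 58.7
```

Call:
apply_moves(
  steps=[
    [[-0.08,0,0],[0,0,0],0],
    [[-0.08,0,0],[0,0,0],0],
    [[-0.05,0,0],[0,0,0],0],
    [[0,0,-0.05],[0,0,0],0],
    [[0,0,-0.1],[0,0,0],0],
    [[0,0,-0.12],[0,0,0],0],
    [[0,0,-0.12],[0,0,0],0],
    [[0,0,-0.06],[0,0,0],0],
  ],
)

```text
clock: 51.97
eef_pos: [0.594, -0.1645, 0.1926]
tool_rot: [0.713, 0.701, 0.002, 0.003]
ft_force: [1.5, -0.8, -1.6]
grip_width: 0.0167
grasp_force: 58.7
```

```bash
sed -i 's/plan(rd(0.001,-.099,.0985),np.pi\/2-.017)/plan([.427,-.212,.19],np.pi\/2+.063);fix()/' rt.py; python3 rt.py
python3 - <<'E'
from h import *
p,d=camera("scene"); h=cv2.cvtColor(p,cv2.COLOR_RGB2HSV).astype(int); cv2.imwrite("pics/scene10.png",p[:,:,::-1])
# rest forks via scene depth
X=cloud("scene",d); X[d==0]=0; Z=X[...,2]
def rep(n,m):
    q=X[m]*1000
    if len(q): print(n,len(q),"x",np.percentile(q[:,0],[2,50,98]).round(),"y",np.percentile(q[:,1],[2,50,98]).round(),"z",np.percentile(q[:,2],[50,98]).round())
R=(X[...,0]>.33)&(X[...,0]<.52)&(X[...,1]>-.36)&(X[...,1]<-.08)
rep("fork tops",R&(Z>.080)&(Z<.11)); rep("base",R&(Z>.004)&(Z<.014)&(h[...,2]>120))
m=R&(Z>.088)&(Z<.11)
n,l,s,c=cv2.connectedComponentsWithStats(m.astype(np.uint8))
for i in range(1,n): rep("prong",l==i)
p,d=camera("top"); X=cloud("top",d); X[d==0]=0; Z=X[...,2]; V=p.max(2)
R=(X[...,0]>.33)&(X[...,0]<.52)&(X[...,1]>-.36)&(X[...,1]<-.08)
rep("top base",R&(Z>.004)&(Z<.014)&(V>60)); n,l,s,c=cv2.connectedComponentsWithStats((R&(Z>.088)&(Z<.11)).astype(np.uint8))
for i in range(1,n): rep("top prong",l==i)
E
```

```text
clock 52.0 pos [ 0.594  -0.1645  0.1926] phi 1.5544 tilt 0.0069 w 0.0167 Fg 58.7 F [ 1.5 -0.8 -1.6]
 shift(old axes) [-0.251 -0.831  0.013]  shift(new axes) [-0.184 -0.848  0.013]  turn -0.0253
fix turn [0.0021 0.0005 0.    ] joints [-0.27   0.494  0.229  1.299  0.     1.317]
green 149 lo/hi y [np.float64(91.3), np.float64(158.5)] c [ 41.  124.7]
orange 20 lo/hi y [np.float64(-10.1), np.float64(13.3)] c [98.3  1.6]
orange 95 lo/hi y [np.float64(155.3), np.float64(172.0)] c [-1.000e-01  1.633e+02]
fork tops 116 x [428. 440. 470.] y [-304. -292. -179.] z [ 92. 100.]
base 471 x [403. 462. 491.] y [-259. -212. -159.] z [ 9. 13.]
prong 18 x [426. 430. 434.] y [-193. -188. -181.] z [ 95. 101.]
prong 19 x [458. 461. 463.] y [-192. -187. -177.] z [ 96. 101.]
prong 22 x [432. 437. 440.] y [-304. -299. -290.] z [96. 99.]
prong 22 x [464. 467. 470.] y [-302. -298. -290.] z [ 96. 100.]
top base 29 x [345. 480. 515.] y [-344. -109.  -81.] z [5. 7.]
```

```bash
cat > rest.py <<'E'
from h import *
def prongs(d):
    X=cloud("scene",d); X[d==0]=0; Z=X[...,2]
    R=(X[...,0]>.33)&(X[...,0]<.54)&(X[...,1]>-.38)&(X[...,1]<-.08)
    n,l,s,c=cv2.connectedComponentsWithStats((R&(Z>.091)&(Z<.11)).astype(np.uint8))
    return np.array([np.r_[np.median(X[l==i],0)*1000,(l==i).sum()] for i in range(1,n) if (l==i).sum()>5]).round(1)
print("before\n",prongs(np.load("scene0.npy")))
for _ in range(3): print("now\n",prongs(camera("scene")[1]))
E
python3 rest.py
```

```text
before
 [[ 409.9 -150.7   97.5   17. ]
 [ 441.3 -148.3   96.7   14. ]
 [ 416.8 -260.6   96.4   17. ]
 [ 447.7 -260.1   97.6   12. ]]
now
 [[ 430.8 -190.1   97.2   15. ]
 [ 462.4 -186.8   98.4   15. ]
 [ 437.2 -298.9   97.1   18. ]
 [ 466.4 -296.8   96.6   18. ]]
now
 [[ 431.1 -187.2   96.5   14. ]
 [ 461.6 -186.3   97.9   15. ]
 [ 437.1 -298.5   95.9   18. ]
 [ 467.  -297.5   95.9   19. ]]
now
 [[ 431.1 -187.7   94.5   16. ]
 [ 461.6 -186.8   97.6   15. ]
 [ 436.7 -297.6   96.9   19. ]
 [ 467.7 -296.7   97.2   15. ]]
```

Call:
apply_moves(
  steps=[
    [[-0.03,-0.05,0],[0.001,0,-0.0235],0],
    [[-0.06,-0.1,0],[0,0,0],0],
    [[-0.08,-0.1,0],[0,0,0],0],
    [[-0.08,-0.1,0],[0,0,0],0],
    [[-0.08,-0.1,0],[0,0,0],0],
    [[-0.04,-0.1,0],[0,0,0],0],
    [[0,-0.1,0],[0,0,0],0],
    [[0,-0.06,0],[0,0,0],0],
  ],
)

```text
clock: 52.93
eef_pos: [0.4515, -0.246, 0.1869]
tool_rot: [0.687, 0.726, -0.002, -0.002]
ft_force: [0.2, -0.6, -1.8]
grip_width: 0.0172
grasp_force: 59.0
```

Call:
apply_moves(
  steps=[
    [[0,0,0],[0,0,0],0],
    [[0,0,0],[0,0,0],0],
    [[0,0,0],[0,0,0],0],
    [[0,0,0],[0,0,0],0],
    [[0,0,0],[0,0,0],0],
    [[0,0,0],[0,0,0],0],
    [[0,0,0],[0,0,0],0],
    [[0,0,0],[0,0,0],0],
  ],
)

```text
clock: 53.6
eef_pos: [0.4549, -0.2459, 0.1885]
tool_rot: [0.687, 0.727, -0.001, -0.0]
ft_force: [-0.7, -0.4, -3.0]
grip_width: 0.0171
grasp_force: 59.0
```

```bash
python3 rest.py|tail -5
python3 - <<'E'
from h import *
plan([.4483,-.2493,.125],1.628);fix()
E
```

```text
now
 [[ 430.1 -188.2   97.    13. ]
 [ 461.7 -186.3   97.9   14. ]
 [ 436.7 -299.1   95.5   19. ]
 [ 467.2 -297.3   96.7   18. ]]
clock 53.8 pos [ 0.4547 -0.246   0.1886] phi 1.6278 tilt 0.0017 w 0.017 Fg 59.0 F [-1.5 -0.6 -1.6]
 shift(old axes) [-0.015 -0.033  0.318]  shift(new axes) [-0.015 -0.033  0.318]  turn -0.0001
fix turn [-0.0005  0.0003 -0.    ] joints [-4.950e-01  3.080e-01 -6.300e-02  1.201e+00 -1.000e-03  1.019e+00]
```

Call:
apply_moves(
  steps=[
    [[-0.015,-0.033,0],[-0.0005,0.0003,0],0],
    [[0,0,0.05],[0,0,0],0],
    [[0,0,0.08],[0,0,0],0],
    [[0,0,0.08],[0,0,0],0],
    [[0,0,0.07],[0,0,0],0],
    [[0,0,0.035],[0,0,0],0],
    [[0,0,0],[0,0,0],0],
    [[0,0,0],[0,0,0],0],
  ],
)

```text
clock: 54.42
eef_pos: [0.4479, -0.2493, 0.1253]
tool_rot: [0.687, 0.727, -0.0, -0.001]
ft_force: [1.1, -1.0, -1.9]
grip_width: 0.0175
grasp_force: 59.0
```

Run:
```python
from h import *
plan([.4483,-.2493,.0765],1.628);fix()
```

```text
clock 54.4 pos [ 0.4479 -0.2493  0.1253] phi 1.6274 tilt 0.001 w 0.0175 Fg 59.0 F [ 1.1 -1.  -1.9]
 shift(old axes) [0.    0.002 0.244]  shift(new axes) [0.    0.002 0.244]  turn -0.0002
fix turn [-0.0002 -0.0002  0.    ] joints [-0.508  0.354 -0.174  1.044  0.     1.006]
```

Call:
apply_moves(
  steps=[
    [[0,0.002,0.03],[0,0,0],0],
    [[0,0,0.04],[0,0,0],0],
    [[0,0,0.04],[0,0,0],0],
    [[0,0,0.03],[0,0,0],0],
    [[0,0,0.02],[0,0,0],0],
    [[0,0,0],[0,0,0],0],
    [[0,0,0],[0,0,0],0],
    [[0,0,0],[0,0,0],0],
  ],
)

```text
clock: 55.08
eef_pos: [0.4488, -0.2494, 0.0938]
tool_rot: [0.687, 0.727, 0.0, 0.0]
ft_force: [-0.2, -0.5, -2.4]
grip_width: 0.0173
grasp_force: 59.0
```

```bash
python3 - <<'E'
from h import *
plan([.4483,-.2493,.0765],1.628);fix()
E
python3 rest.py|tail -5
```

```text
clock 55.1 pos [ 0.4488 -0.2494  0.0938] phi 1.6277 tilt 0.0004 w 0.0173 Fg 59.0 F [-0.2 -0.5 -2.4]
 shift(old axes) [ 0.001 -0.003  0.086]  shift(new axes) [ 0.001 -0.003  0.086]  turn -0.0001
fix turn [0.0001 0.     0.    ] joints [-0.507  0.388 -0.216  0.967  0.     1.007]
 [ 456.5 -299.8  101.9  390. ]]
now
 [[ 445.  -117.6  102.8  103. ]
 [ 446.2 -198.9  103.7   12. ]
 [ 456.7 -300.2  101.9  390. ]]
```

No contact forces; the bar is inside the slots (bar bottom near 0.083). Continue to the seat.

Call:
apply_moves(
  steps=[
    [[0,0,0.025],[0,0,0],0],
    [[0,0,0.025],[0,0,0],0],
    [[0,0,0.02],[0,0,0],0],
    [[0,0,0.01],[0,0,0],0],
    [[0,0,0.005],[0,0,0],0],
    [[0,0,0],[0,0,0],0],
    [[0,0,0],[0,0,0],0],
    [[0,0,0],[0,0,0],0],
  ],
)

```text
clock: 55.9
eef_pos: [0.4488, -0.2495, 0.0766]
tool_rot: [0.687, 0.727, 0.0, 0.0]
ft_force: [0.1, 0.0, -1.9]
grip_width: 0.0171
grasp_force: 59.0
```

Run:
```python
from h import *
plan([.4483,-.2493,.0765],1.628);fix()
```

```text
clock 55.9 pos [ 0.4488 -0.2495  0.0766] phi 1.6276 tilt 0.0005 w 0.0171 Fg 59.0 F [ 0.1  0.  -1.9]
 shift(old axes) [ 0.001 -0.003  0.001]  shift(new axes) [ 0.001 -0.003  0.001]  turn -0.0001
fix turn [0.0002 0.     0.    ] joints [-0.507  0.408 -0.237  0.925  0.     1.007]
```

Call:
apply_moves(
  steps=[
    [[0,0,0.003],[0,0,0],0],
    [[0,0,0.002],[0,0,0],0],
    [[0,0,0],[0,0,0],0],
    [[0,0,0],[0,0,0],0.3],
    [[0,0,0],[0,0,0],0.5],
    [[0,0,0],[0,0,0],1],
    [[0,0,0],[0,0,0],1],
    [[0,0,0],[0,0,0],1],
  ],
)

```text
clock: 56.57
eef_pos: [0.4486, -0.2493, 0.0755]
tool_rot: [0.687, 0.727, 0.0, -0.0]
ft_force: [0.2, -0.5, 0.3]
grip_width: 0.0727
grasp_force: 0.0
```

Call:
apply_moves(
  steps=[
    [[0,0,0],[0,0,0],1],
    [[0,0,0],[0,0,0],1],
    [[0,0,-0.03],[0,0,0],1],
    [[0,0,-0.08],[0,0,0],1],
    [[0,0,-0.12],[0,0,0],1],
    [[0,0,-0.12],[0,0,0],1],
    [[0,0,-0.12],[0,0,0],1],
    [[0,0,-0.12],[0,0,0],1],
  ],
)

```text
clock: 57.23
eef_pos: [0.4484, -0.2493, 0.1952]
tool_rot: [0.687, 0.727, 0.0, 0.0]
ft_force: [0.3, -0.6, -0.1]
grip_width: 0.0856
grasp_force: 0.0
```

Call:
apply_moves(
  steps=[
    [[0,0,-0.1],[0,0,0],1],
    [[0,0,-0.06],[0,0,0],1],
    [[0.05,0.05,0],[0,0,0.0235],1],
    [[0.12,0.06,0],[0,0,0],1],
    [[0.12,0.06,0],[0,0,0],1],
    [[0.12,0.06,0],[0,0,0],1],
    [[0.12,0.06,0],[0,0,0],1],
    [[0.12,0.06,0],[0,0,0],1],
  ],
)

```text
clock: 57.9
eef_pos: [0.5204, -0.1187, 0.2262]
tool_rot: [0.713, 0.701, 0.0, 0.0]
ft_force: [-0.6, -0.9, -0.5]
grip_width: 0.0858
grasp_force: 0.0
```

Run:
```python
from h import *
plan(rd(.084,-.010,.26),np.pi/2-.017);fix()
p,d=camera("scene"); cv2.imwrite("pics/scene11b.png",cv2.resize(p[150:300,150:350,::-1],(800,600),interpolation=cv2.INTER_CUBIC))
```

```text
clock 57.9 pos [ 0.5204 -0.1187  0.2262] phi 1.5536 tilt 0.0006 w 0.0858 Fg 0.0 F [-0.6 -0.9 -0.5]
 shift(old axes) [ 1.095  0.781 -0.169]  shift(new axes) [ 1.095  0.781 -0.169]  turn -0.0001
fix turn [ 0.0002 -0.     -0.    ] joints [-0.224  0.317  0.051  1.304  0.     1.364]
```

View pics/scene11b.png

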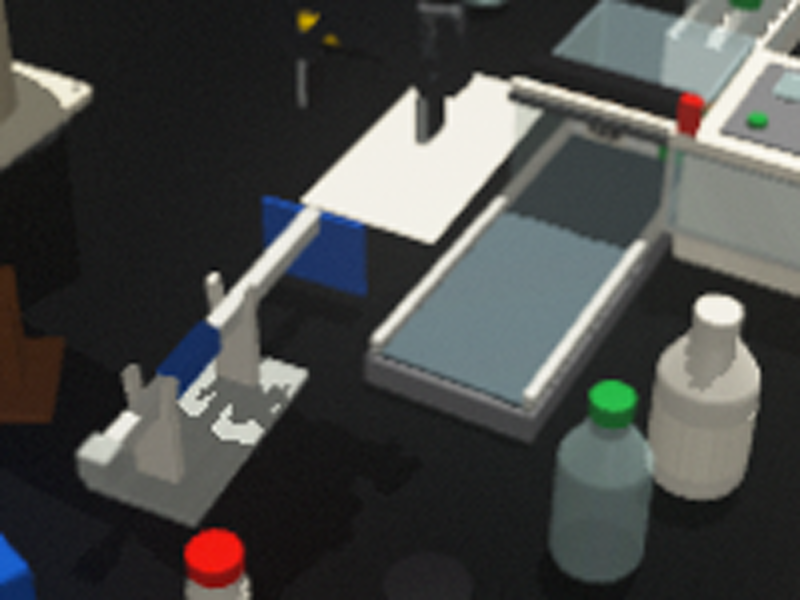

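Call:
apply_moves(
  steps=[
    [[0.05,0.04,0],[0,0,0],1],
    [[0.1,0.07,0],[0,0,0],1],
    [[0.12,0.08,0],[0,0,0],1],
    [[0.12,0.09,0],[0,0,0],1],
    [[0.12,0.09,0],[0,0,0],1],
    [[0.12,0.09,0],[0,0,0],1],
    [[0.12,0.09,0],[0,0,0],1],
    [[0.12,0.09,0],[0,0,0],1],
  ],
)

```text
clock: 58.62
eef_pos: [0.6518, 0.0527, 0.2259]
tool_rot: [0.713, 0.701, 0.0, 0.0]
ft_force: [0.7, -0.4, 0.4]
grip_width: 0.0853
grasp_force: 0.0
```

Call:
apply_moves(
  steps=[
    [[0.1,0.08,0],[0,0,0],1],
    [[0.06,0.05,0],[0,0,0],1],
    [[0.04,0.03,0],[0,0,0],1],
    [[0,0,0],[0,0,0],1],
    [[0,0,0],[0,0,0],1],
    [[0,0,0],[0,0,0],1],
    [[0,0,0],[0,0,0],1],
    [[0,0,0],[0,0,0],1],
  ],
)

```text
clock: 59.28
eef_pos: [0.6833, 0.0904, 0.2262]
tool_rot: [0.714, 0.701, 0.0, 0.0]
ft_force: [0.1, -0.5, 0.2]
grip_width: 0.0855
grasp_force: 0.0
```

Run:
```python
from h import *
plan([.6832,.0995,.166],np.pi/2-.017);fix()
```

```text
clock 59.3 pos [0.6833 0.0904 0.2262] phi 1.5526 tilt 0.0003 w 0.0855 Fg 0.0 F [ 0.1 -0.5  0.2]
 shift(old axes) [ 0.045 -0.001  0.301]  shift(new axes) [ 0.045 -0.001  0.301]  turn -0.0004
fix turn [ 0.0001 -0.     -0.    ] joints [0.132 0.649 0.579 1.5   0.    1.721]
```

Call:
apply_moves(
  steps=[
    [[0.045,0,0],[0,0,0],1],
    [[0,0,0.06],[0,0,0],1],
    [[0,0,0.08],[0,0,0],1],
    [[0,0,0.08],[0,0,0],1],
    [[0,0,0.06],[0,0,0],1],
    [[0,0,0.018],[0,0,0],1],
    [[0,0,0],[0,0,0],0],
    [[0,0,0],[0,0,0],0],
  ],
)

```text
clock: 59.95
eef_pos: [0.6839, 0.1006, 0.1667]
tool_rot: [0.713, 0.701, 0.0, 0.0]
ft_force: [-0.1, -0.3, 0.3]
grip_width: 0.0639
grasp_force: 0.0
```

Call:
apply_moves(
  steps=[
    [[0,0,0],[0,0,0],0],
    [[0,0,0],[0,0,0],0],
    [[0,0,0],[0,0,0],0],
    [[0,0,0],[0,0,0],0],
    [[0,0,0],[0,0,0],0],
    [[0,0,0],[0,0,0],0],
    [[0,0,0],[0,0,0],0],
    [[0,0,0],[0,0,0],0],
  ],
)

```text
clock: 60.62
eef_pos: [0.6832, 0.1005, 0.1673]
tool_rot: [0.713, 0.701, 0.0, -0.0]
ft_force: [-4.5, -0.5, 6.3]
grip_width: 0.017
grasp_force: 60.8
```

Run:
```python
from h import *
plan(rd(-.056,-.010,.166),np.pi/2-.017);fix()
```

```text
clock 60.6 pos [0.6832 0.1005 0.1673] phi 1.5539 tilt 0.0005 w 0.017 Fg 60.8 F [-4.5 -0.5  6.3]
 shift(old axes) [-0.015 -0.714  0.007]  shift(new axes) [-0.015 -0.714  0.007]  turn 0.0
fix turn [-0.0001 -0.0001  0.    ] joints [1.460e-01 6.690e-01 4.620e-01 1.364e+00 1.000e-03 1.734e+00]
```

Call:
apply_moves(
  steps=[
    [[0,-0.02,-0.005],[0,0,0],0],
    [[0,-0.04,0],[0,0,0],0],
    [[0,-0.04,0],[0,0,0],0],
    [[0,-0.04,0],[0,0,0],0],
    [[0,-0.04,0],[0,0,0],0],
    [[0,-0.04,0],[0,0,0],0],
    [[0,-0.04,0],[0,0,0],0],
    [[0,-0.04,0],[0,0,0],0],
  ],
)

```text
clock: 61.28
eef_pos: [0.6243, 0.1015, 0.1673]
tool_rot: [0.713, 0.701, 0.001, 0.001]
ft_force: [1.7, -0.3, -0.4]
grip_width: 0.0165
grasp_force: 60.1
```

Call:
apply_moves(
  steps=[
    [[0,-0.04,0],[0,0,0],0],
    [[0,-0.04,0],[0,0,0],0],
    [[0,-0.04,0],[0,0,0],0],
    [[0,-0.04,0],[0,0,0],0],
    [[0,-0.04,0],[0,0,0],0],
    [[0,-0.04,0],[0,0,0],0],
    [[0,-0.04,0],[0,0,0],0],
    [[0,-0.04,0],[0,0,0],0],
  ],
)

```text
clock: 61.95
eef_pos: [0.5594, 0.1026, 0.1672]
tool_rot: [0.713, 0.701, 0.0, 0.0]
ft_force: [1.8, -0.3, 1.2]
grip_width: 0.017
grasp_force: 60.2
```

Call:
apply_moves(
  steps=[
    [[0,-0.03,0],[0,0,0],0],
    [[0,-0.02,0],[0,0,0],0],
    [[0,-0.02,0],[0,0,0],0],
    [[0,-0.01,0],[0,0,0],0],
    [[0,0,0],[0,0,0],0],
    [[0,0,0],[0,0,0],0],
    [[0,0,0],[0,0,0],0],
    [[0,0,0],[0,0,0],0],
  ],
)

```text
clock: 62.62
eef_pos: [0.5438, 0.1028, 0.1672]
tool_rot: [0.713, 0.701, 0.0, -0.0]
ft_force: [-1.3, -0.5, 4.8]
grip_width: 0.0164
grasp_force: 60.6
```

Run:
```python
from h import *
plan(rd(-.056,-.010,.166),np.pi/2-.017);fix()
```

```text
clock 62.6 pos [0.5438 0.1028 0.1672] phi 1.5538 tilt 0.0002 w 0.0164 Fg 60.6 F [-1.3 -0.5  4.8]
 shift(old axes) [-0.015 -0.017  0.006]  shift(new axes) [-0.015 -0.017  0.006]  turn -0.0
fix turn [-0.     -0.0001  0.    ] joints [0.187 0.392 0.002 1.181 0.    1.775]
```

Call:
apply_moves(
  steps=[
    [[0,-0.015,0],[0,0,0],0],
    [[0,-0.015,0],[0,0,0],0],
    [[0,0,0],[0,0,0],0],
    [[0,0,0],[0,0,0],0],
    [[0,0,0],[0,0,0],0],
    [[0,0,0],[0,0,0],0],
    [[0,0,0],[0,0,0],0],
    [[0,0,0],[0,0,0],0],
  ],
)

```text
clock: 63.28
eef_pos: [0.5429, 0.1028, 0.1673]
tool_rot: [0.713, 0.701, 0.004, 0.003]
ft_force: [12.9, -1.2, -5.3]
grip_width: 0.0164
grasp_force: 59.8
```

Run:
```python
from h import *
plan(rd(-.056,-.010,.166),np.pi/2-.017);fix()
```

```text
clock 63.3 pos [0.5429 0.1028 0.1673] phi 1.553 tilt 0.0099 w 0.0164 Fg 59.8 F [12.9 -1.2 -5.3]
 shift(old axes) [-0.015 -0.012  0.006]  shift(new axes) [-0.015 -0.012  0.006]  turn -0.0002
fix turn [ 0.0032 -0.0001 -0.    ] joints [ 0.188  0.383 -0.012  1.166 -0.002  1.777]
```

Resistance of 13 N: the door is at its shut stop. Release and lift away.

Call:
apply_moves(
  steps=[
    [[0,0,0],[0,0,0],0.3],
    [[0,0,0],[0,0,0],0.6],
    [[0,0,0],[0,0,0],1],
    [[0,0,0],[0,0,0],1],
    [[0,0,0],[0,0,0],1],
    [[0,0,-0.05],[0,0,0],1],
    [[0,0,-0.1],[0,0,0],1],
    [[0,0,-0.12],[0,0,0],1],
  ],
)

```text
clock: 63.95
eef_pos: [0.5366, 0.1027, 0.2208]
tool_rot: [0.713, 0.701, -0.001, -0.001]
ft_force: [0.7, 0.6, 0.1]
grip_width: 0.0855
grasp_force: 0.0
```

Call:
apply_moves(
  steps=[
    [[0,0,-0.12],[0,0,0],1],
    [[0,-0.05,-0.1],[0,0,0],1],
    [[0,-0.12,-0.05],[0,0,0],1],
    [[0,-0.13,0],[0,0,0],1],
    [[0,-0.13,0],[0,0,0],1],
    [[0,-0.13,0],[0,0,0],1],
    [[0,-0.13,0],[0,0,0],1],
    [[0,-0.1,0],[0,0,0],1],
  ],
)

```text
clock: 64.62
eef_pos: [0.3778, 0.1054, 0.2759]
tool_rot: [0.713, 0.701, 0.0, 0.0]
ft_force: [0.4, -0.1, 0.1]
grip_width: 0.0854
grasp_force: 0.0
```

```bash
python3 rt.py
python3 - <<'E'
from h import *
p,d=camera("scene"); h=cv2.cvtColor(p,cv2.COLOR_RGB2HSV).astype(int)
m=(((h[...,0]<8)|(h[...,0]>172))&(h[...,1]>120)).astype(np.uint8); m[:150]=0;m[200:]=0;m[:,:250]=0;m[:,340:]=0
n,l,s,c=cv2.connectedComponentsWithStats(m)
for i in range(1,n):
    if s[i][4]>20: print("red",s[i][4],onz("scene",[c[i]],.158))
print("shut at",rd(-.056,-.01))
m=((h[...,0]>95)&(h[...,0]<130)&(h[...,1]>120)).astype(np.uint8); m[:190]=0;m[270:]=0;m[:,:170]=0;m[:,260:]=0
n,l,s,c=cv2.connectedComponentsWithStats(m)
for i in range(1,n):
    if s[i][4]>15: print("blue",s[i][4],onz("scene",[c[i]],.08))
X=cloud("top",camera("top")[1]); Z=X[...,2]
q=X[(X[...,0]>.40)&(X[...,0]<.48)&(X[...,1]>-.38)&(X[...,1]<-.07)&(Z>.075)&(Z<.1)]*1000
print("bar",len(q)); 
if len(q)>20: k=np.polyfit(q[:,1],q[:,0],1); print(k,np.percentile(q[:,1],[1,99]),np.median(q[:,2]))
E
```

```text
clock 64.6 pos [0.3778 0.1054 0.2759] phi 1.5541 tilt 0.0007 w 0.0854 Fg 0.0 F [ 0.4 -0.1  0.1]
 shift(old axes) [-1.583  0.273  0.43 ]  shift(new axes) [-1.6    0.146  0.43 ]  turn -0.0254
fix turn [ 0.0002 -0.0001 -0.    ] joints [ 0.272  0.014 -0.187  1.37   0.     1.859]
green 149 lo/hi y [np.float64(91.3), np.float64(158.5)] c [ 41.1 124.7]
orange 93 lo/hi y [np.float64(155.2), np.float64(172.0)] c [ -0.6 163.3]
orange 57 lo/hi y [np.float64(-10.2), np.float64(16.3)] c [-43.2   2.2]
red 67 [[0.54122262 0.10520345 0.158     ]]
shut at [0.5403381 0.0999534 0.       ]
blue 78 [[ 0.41428828 -0.07959855  0.08      ]]
blue 263 [[ 0.48044594 -0.10156965  0.08      ]]
blue 148 [[ 0.44929437 -0.24695399  0.08      ]]
bar 515
[-5.69962891e-02  4.33629422e+02] [-367.90635546  -74.71664022] 85.20066683544569
```

Everything checks out: the door is shut (handle where expected), the tubes are queued and the pusher is level on its rest. Handing in.

```bash
python3 -c "
from workcell import bot
print(bot.job_done())"
```

```text
the job is handed in; nothing more can be done
None
```

The job is handed in, but no verdict came back. By my last camera check, both tubes on the mat are queued at the end stop inside the reader, the pusher is on its rest (which had been knocked about 4 cm), and the door is shut; I did not re-measure the other bench items.

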